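# Strip a wound coil off its spindle with the lift plate and slide it to the outfeed

## Task

Swing the keeper bar well clear of the spindle, then push the lever all the way down so that the lift plate slides the wound coil straight up off the spindle. Push the coil sideways, without picking it up, along the outfeed deck to rest upright against the end stop. Then raise the lever all the way up again for the next coil, leaving the keeper open, and do not disturb the other things on the bench.

Things in the scene. Friction and masses are not known exactly. Their poses are not given: they have to be found in the camera images.
- stand: Fixed grey stripping stand; base plate 150 x 290 x 12 mm. Origin on the bench on the axis of its upright spindle, z up. Its +x side is roughly the side away from the robot; the outfeed deck lies along its -y side, the lever sticks out on its +y side. A post at x = 70, y = 0 mm carries the keeper. The lever's clevis (x = +-28, y = 49 to 75 mm) rises to z = 86 mm.
- spindle_tip (a point): Top end of the steel spindle, 18 mm in diameter: stand (0, 0, 109) mm. The lift plate is a steel disc, 68 mm in diameter, round the spindle under the coil; its top is at z = 67 mm when down and 115 mm when fully raised; it moves only with the lever.
- outfeed_end (a point): Point on the outfeed deck's top under the coil's centre when the coil touches the end stop: stand (0, -127, 111) mm. The steel deck is 104 mm wide, top at z = 111 mm, from y = -40 to -170 mm; side rails 84 mm apart, tops at z = 119 mm, flared towards the spindle; end stop with inner face at y = -162 mm, top at z = 133 mm.
- coil_mid (a point): Centre (half-way up) of the wound coil: grey bobbin with copper winding, 70 mm in diameter, 36 mm high, bore 22 mm, 0.17 to 0.35 kg, axis = its z. It starts round the spindle on the lowered plate, middle at stand z = 85 mm; with the plate fully raised its underside is 6 mm above the spindle tip and 4 mm above the deck. On the deck its middle is at z = 129 mm.
- keeper_pin (a point): Middle of the exposed part of the upright black pin (12 mm in diameter, from z = 123 to 156 mm) near the free end of the keeper bar; this point is 138 mm above the bench. The bar is 16 mm wide, underside at z = 115 mm; it turns level about the post at stand (70, 0) mm, the pin 93 mm from that axis.
- keeper (a joint): Angle of the keeper bar, rad: 0 = over the spindle, pointing to the stand's -x (a stop); it grows as the pin is pushed towards the stand's +y and on round towards +x, to a stop at 1.9. At 1.57 the bar points to +y. Under 1 N moves the pin; it stays where it is left. Over the spindle, it keeps the coil from being lifted off.
- lever_knob (a point): Centre of the black knob on the lever's end: a cylinder lying along the stand's x, 26 mm in diameter, 34 mm long between flat ends. It moves on an arc of 120 mm radius in the stand's y-z plane about the pivot at stand (0, 60, 73) mm: lever up it is at (0, 165, 131), fully down at (0, 176, 43) mm. The arm from pivot to knob is 12 mm thick.
- lever (a joint): Angle of the lever, rad: 0 = up (a stop; lift plate down, arm 0.5 rad above level), 0.75 = fully down (a stop; lift plate raised by 48 mm). It needs 4 to 10 N at the knob either way and stays where it is left, carrying the coil.
- nut_m24: Bystander, not to be disturbed: hexagon nut, 41 mm wide, 19 mm high; origin at the centre of its underside.
- drill_chuck: Bystander, not to be disturbed: upright drill chuck, 46 mm in diameter, 68 mm high; origin at the centre of its underside.

How it is judged:
By the outcome, as a careful person would: the job done as asked, in the order asked, and still so for the second after the job is handed in, with the robot touching nothing.
It also fails if it takes over 58 s, if anything falls off the work surface, if the arm or the gripper's body presses on something with over 40 N, if the wrist force passes 120 N, or if a joint passes its speed limit or range.

## Robot

A 6-joint arm with a two-finger parallel gripper is mounted at the origin on the work surface; the furniture and walls round the work are solid. World frame = base frame: x ahead of the robot, y to its left, z up, the work surface at z = 0. Lengths are in m, angles in rad, forces in N, time in s.
With the tool pointing down it reaches from about 0.375 to 0.9 m from the base axis. Payload 3.1 kg.
Tool frame: the origin (TCP) lies at the very end of the fingers, on their centre line; the grasp point (between the pads) lies 19 mm behind it; x points along the fingers, y is the direction in which the jaws open and shut, and the axes are right-handed (so a half turn about x gives the same grasp; the last joint's range is limited). The gripper opens to 85 mm and grips with 20 to 120 N. Pads are 22 mm wide; open, the fingers measure 114 mm over their backs; the gripper's body (76 mm by 85 mm) begins 54 mm behind the grasp point. The pads swing forward as they close: fully open they stand 13 mm farther back than shut.
Start: joints at [0.991, 0.527, 1.433, -0, 1.181, -0.178], TCP at [0.244, 0.575, 0.199] pointing down, gripper open.
Joint ranges: [-3.08, 3.08], [-0.75, 2.2], [0.22, 2.44], [-1.43, 4.57], [0, 2.65], [-2.85, 2.85]. Speed limits (rad/s): [2.79, 2.79, 3.14, 3.14, 3.14, 3.14].

## Interface

Orientations are given as a unit quaternion [x, y, z, w].
In Python, from station import manip gives the robot as it stands.
- The arm moves only by the shell command python3 -m jog 'ROWS' [FORCE]. ROWS is a JSON object of lists of equal length, an entry for each row: "linear": the shift along the tool's x, y, z in cm, a list of three; "twist": the turn about the tool's x in rad; "claw": the opening, from -1 (shut) to 1 (fully open). A call has 1 to 20 rows; each row is the pose to reach, as a shift and turn from the pose commanded when the call began, along the tool's axes at that moment; what a row does not reach only later rows make up. A row lasts 1/12 s, in which the tool goes at most 41.7 mm and 7.16 degrees, less where a joint would pass 70% of its speed; a pose out of reach is approached as far as the arm can. A call with a gripper value outside its range is refused whole. The fingers move at their own pace and stop on an object; FORCE is the grip in N (left out, the last holds). Time passes only in rows, so rows that repeat a pose let the fingers close. It gives the time, the measured TCP pose, the force and the opening at its end, in the units of the state.
- manip.sense(): the state, without advancing time (a new reading comes with each control period).
- manip.snapshot(name): name is "scene" or "top"; returns a dict with "pixels" (480x640x3 uint8, red, green, blue), "camera_matrix" (3x3 intrinsics, pixels), "R" (3x3) and "t" (3): a world point X has camera coordinates R X + t. Camera axes: x right, y down, z forward; pixel columns grow to the right and rows downward; lengths in m; the calibration is good to about 2 mm. A picture is of the moment at which its call begins. There is no depth.
- manip.sign_off(): hands the job in, once; it reports no verdict.
The state is a dict: "t": time; "q": joint angles; "qd": joint speeds; "tau": joint torques, N m; "tcp_pos": TCP position; "tool_rot": TCP orientation; "force": force on the tool from outside, world axes, zero at the start; "ft_torque": the same for the moment, N m; "finger_gap": opening from 0.0 (shut) to 1.0 (fully open).
Only numpy, scipy, OpenCV 4.12 (cv2) and the standard library are available. Lean on these libraries where they do the work, as an engineer would, in place of code of your own. Each camera call takes 0.05 s, during which the arm holds its last target.

## Working session

There is one attempt and no reset: what is moved stays moved. The work goes in short steps, Python scripts to look and compute and a shell command to move; the robot and the scene stay as the last step left them, time stands still between calls to the robot, and variables do not carry over. Pictures are saved under pics/ and viewed, and the job is handed in when it is done.

```bash
ls; mkdir -p pics
python3 - <<'E'
from station import manip
import cv2
s=manip.sense()
for k in s: print(k,s[k])
for n in("scene","top"):
    d=manip.snapshot(n); cv2.imwrite(f"pics/{n}0.png",d["pixels"][:,:,::-1]); print(n,d["camera_matrix"],d["R"],d["t"])
E
```

```text
pics
t 0.0
q [ 9.90538912e-01  5.28478043e-01  1.43390125e+00  2.65596137e-05
  1.18135761e+00 -1.78484276e-01]
qd [ 0.00223612  0.00018865 -0.00012638 -0.00080365 -0.0017298  -0.0011893 ]
tau [-6.72376464e-04 -4.42349946e+01 -1.78026384e+01 -3.42719541e-04
  8.48992844e-03  8.20009980e-07]
tcp_pos [0.24393423 0.57459501 0.19832671]
tool_rot [ 0.14039721  0.69317461 -0.14179919  0.69259697]
force [-0.20585604 -0.2620638   0.21060182]
ft_torque [ 0.03263061  0.00038173 -0.0108605 ]
finger_gap 0.9957392313992924
scene [[443.12289219   0.         317.72515127]
 [  0.         443.12289219 236.53586783]
 [  0.           0.           1.        ]] [[-6.35789703e-01 -7.71861845e-01 -8.63576318e-04]
 [-3.57484969e-01  2.95454881e-01 -8.85951980e-01]
 [ 6.84087677e-01 -5.62970431e-01 -4.63776178e-01]] [0.28223323 0.31067827 0.52650666]
top [[587.17139053   0.         314.18138381]
 [  0.         587.17139053 223.0392451 ]
 [  0.           0.           1.        ]] [[ 0.00183436 -0.99940508 -0.03444012]
 [-0.98202521  0.00469996 -0.18869129]
 [ 0.1887409   0.03416719 -0.98143236]] [-0.03454248  0.54638648  0.99372812]
```

View pics/scene0.png

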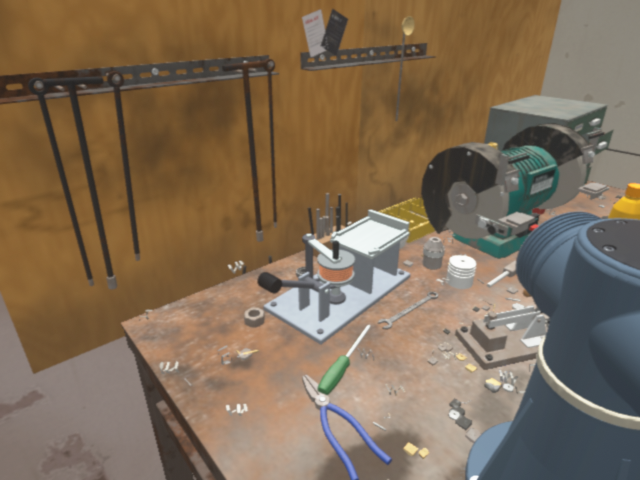

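View pics/top0.png

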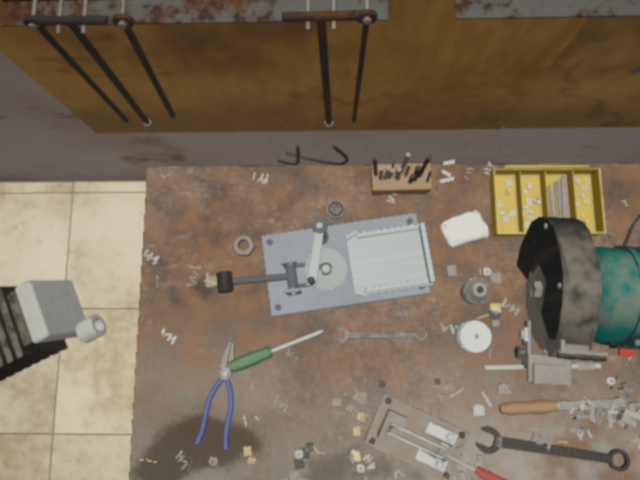

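Run:
```python
import cv2
a=cv2.imread("pics/top0.png")[190:330,200:500]; cv2.imwrite("pics/tc.png",cv2.resize(a,None,fx=2.6,fy=2.6,interpolation=2))
a=cv2.imread("pics/scene0.png")[185:345,235:475]; cv2.imwrite("pics/sc.png",cv2.resize(a,None,fx=3.3,fy=3.3,interpolation=2))
```

```text
(no output)
```

View pics/tc.png

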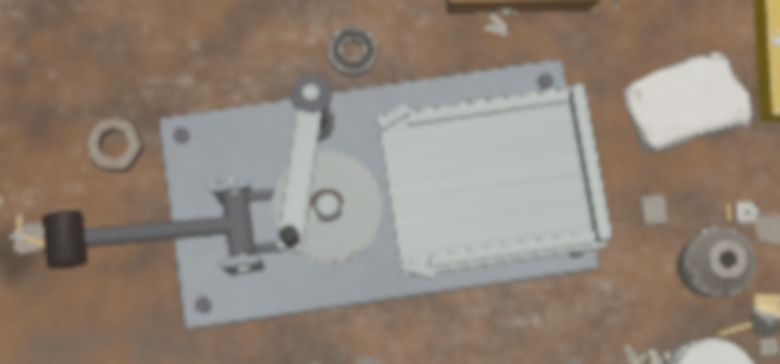

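View pics/sc.png

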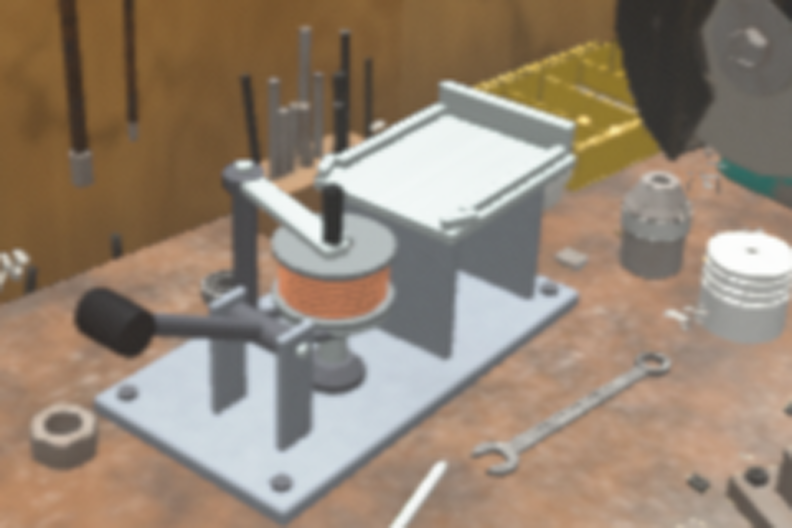

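```bash
cat > h.py <<'E'
import numpy as np, cv2
from station import manip
def ray(d,u,v):
    K,R,t=map(np.array,(d["camera_matrix"],d["R"],d["t"]))
    return -R.T@t, R.T@np.linalg.inv(K)@np.array([u,v,1.])
def onz(d,u,v,z):
    c,r=ray(d,u,v); return c+r*(z-c[2])/r[2]
def two(d1,p1,d2,p2):
    c1,r1=ray(d1,*p1);c2,r2=ray(d2,*p2)
    a=np.linalg.lstsq(np.c_[r1,-r2],c2-c1,rcond=None)[0]
    A=c1+r1*a[0];B=c2+r2*a[1]; return (A+B)/2,np.linalg.norm(A-B)
def proj(d,X):
    x=np.array(d["camera_matrix"])@(np.array(d["R"])@X+d["t"]); return x[:2]/x[2]
E
python3 - <<'E'
from h import *
np.set_printoptions(precision=4,suppress=True)
T=manip.snapshot("top");S=manip.snapshot("scene")
tc=lambda x,y:(200+(x+.5)/2.6-.5,190+(y+.5)/2.6-.5)
sc=lambda x,y:(235+(x+.5)/3.3-.5,185+(y+.5)/3.3-.5)
c=[onz(T,*tc(*p),.012) for p in((161,119),(558,62),(600,265),(188,327))]
print(np.array(c)); print([np.linalg.norm(c[i]-c[(i+1)%4]) for i in range(4)])
sp=onz(T,*tc(327,204),.109);post=onz(T,*tc(311,92),.13);pin=onz(T,*tc(289,235),.156)
print("sp",sp,"post",post,"pin",pin,np.linalg.norm((pin-post)[:2]))
# heading
ey=((c[0]-c[1])+(c[3]-c[2]));print("yaw from long edges",np.arctan2(ey[1],ey[0])-np.pi/2)
ex=((c[0]-c[3])+(c[1]-c[2]));print("short",np.arctan2(ex[1],ex[0]))
v=post-sp;print("sp->post",np.arctan2(v[1],v[0]),np.linalg.norm(v[:2]))
kn,e=two(T,tc(65,239),S,sc(115,322));print("knob",kn,e,np.linalg.norm((kn-sp)[:2]))
v=kn-sp;print(np.arctan2(v[1],v[0])-np.pi/2)
print("pin top",two(T,tc(289,234),S,sc(333,190)))
print("postTop",two(T,tc(311,91),S,sc(243,168)))
print("nut",onz(T,*tc(113,145),.019),"chuck",onz(T,*tc(727,259),.068))
# end stop inner corner pts
for p in((573,88),(603,240)):print("endstop",onz(T,*tc(*p),.133))
E
```

```text
[[ 0.531   0.0631  0.012 ]
 [ 0.5709 -0.2186  0.012 ]
 [ 0.4275 -0.2431  0.012 ]
 [ 0.385   0.0416  0.012 ]]
[np.float64(0.28451718322306246), np.float64(0.14542289875021816), np.float64(0.2879066300689854), np.float64(0.14758189493918042)]
sp [ 0.4592 -0.0562  0.109 ] post [ 0.5278 -0.0465  0.13  ] pin [ 0.4351 -0.0339  0.156 ] 0.09354119518397264
yaw from long edges 0.14437532424387323
short 0.15771876374284233
sp->post 0.13978438202579127 0.06928981798170444
knob [0.4351 0.1069 0.1289] 0.0007032001442497796 0.16478059151072297
0.14659706172707998
pin top (array([ 0.436 , -0.0338,  0.1523]), np.float64(0.0001989138275596017))
postTop (array([ 0.5294, -0.0465,  0.1237]), np.float64(0.0005712345112163802))
nut [0.5114 0.0958 0.019 ] chuck [ 0.4272 -0.3166  0.068 ]
endstop [ 0.529  -0.2107  0.133 ]
endstop [ 0.4339 -0.2259  0.133 ]
```

```bash
cat >> h.py <<'E'
from scipy.spatial.transform import Rotation as Ro
np.set_printoptions(precision=4,suppress=True)
YAW=.145; O=np.array([.4592,-.0562,0]); RS=Ro.from_euler('z',YAW).as_matrix()
def W(p): return O+RS@(np.array(p,float)/1000)      # stand mm -> world
def St(w): return RS.T@(np.array(w)-O)*1000
def plan(targets):
    """targets: list of (stand mm TCP, jaw direction angle in stand or None)"""
    s=manip.sense(); R=Ro.from_quat(s["tool_rot"]).as_matrix(); p=np.array(s["tcp_pos"])
    print("t %.2f stand tcp"%s["t"],St(p),"F",np.array(s["force"]),"gap %.3f"%s["finger_gap"],"q6 %.2f"%s["q"][5])
    y=RS.T@R[:,1]; print("tool y in stand (deg) %.1f"%np.degrees(np.arctan2(y[1],y[0])), "tool x",R[:,0])
    for q,a in targets:
        sh=R.T@(W(q)-p)*100; tw=None
        if a is not None:
            d=RS@[np.cos(np.radians(a)),np.sin(np.radians(a)),0]; d=R.T@d
            tw=np.arctan2(d[2],d[1]); tw=(tw+np.pi/2)%np.pi-np.pi/2
        print(q,a,"->",sh.round(2),"twist",tw if tw is None else round(tw,3))
E
python3 - <<'E'
from h import *
pin=lambda th:[70-93*np.cos(th),93*np.sin(th)]
print(pin(.28),St([.4351,-.0339,.156]), "nut",St([.5114,.0958,.019]),"chuck",St([.4272,-.3166,.068]))
plan([((*pin(.28),190),a) for a in(45,60,90)])
E
```

```text
[np.float64(-19.3781557629017), np.float64(25.701075316462582)] [-20.6249  25.5482 156.    ] nut [ 73.6151 142.8624  19.    ] chuck [ -69.29   -253.0436   68.    ]
t 0.20 stand tcp [-121.6385  655.4926  198.6956] F [-0.9899  0.358  -0.1736] gap 0.998 q6 -0.18
tool y in stand (deg) 58.7 tool x [-0.0007 -0.0011 -1.    ]
(np.float64(-19.3781557629017), np.float64(25.701075316462582), 190) 45 -> [  0.92 -48.48  41.48] twist 0.239
(np.float64(-19.3781557629017), np.float64(25.701075316462582), 190) 60 -> [  0.92 -48.48  41.48] twist -0.023
(np.float64(-19.3781557629017), np.float64(25.701075316462582), 190) 90 -> [  0.92 -48.48  41.48] twist -0.547
```

```bash
python3 -m jog '{"linear":[[0,-1,0.9],[0,-3,2.6],[0,-6,5.1],[0,-9,7.7],[0,-12,10.3],[0,-15,12.8],[0,-18,15.4],[0,-21,18],[0,-24,20.5],[0,-27,23.1],[0,-30,25.7],[0,-33,28.2],[0,-36,30.8],[0,-39,33.4],[0,-42,35.9],[0,-45,38.5],[0,-47,40.2],[0,-48,41.1],[0,-48.5,41.5],[0,-48.5,41.5]],"twist":[0,0,0,0,0,0,0,0,0,0,0,0,0,0,0,0,0,0,0,0],"claw":[0,0,0,0,0,0,0,0,0,0,0,0,0,0,0,0,0,0,0,0]}' 40
python3 - <<'E'
from h import *
plan([((-19.4,25.7,130),None)])
cv2.imwrite("pics/s1.png",manip.snapshot("scene")["pixels"][:,:,::-1])
cv2.imwrite("pics/t1.png",manip.snapshot("top")["pixels"][:,:,::-1])
E
```

```text
t: 1.87
tcp_pos: [0.4371, -0.0346, 0.1992]
tool_rot: [0.142, 0.693, -0.142, 0.693]
force: [0.0, 0.6, -0.4]
finger_gap: 0.499
t 1.87 stand tcp [-18.7775  24.5859 199.2435] F [ 0.0059  0.5826 -0.3555] gap 0.499 q6 -1.50
tool y in stand (deg) 58.5 tool x [ 0.0002 -0.0001 -1.    ]
(-19.4, 25.7, 130) None -> [ 6.92  0.06 -0.11] twist None
```

View pics/s1.png

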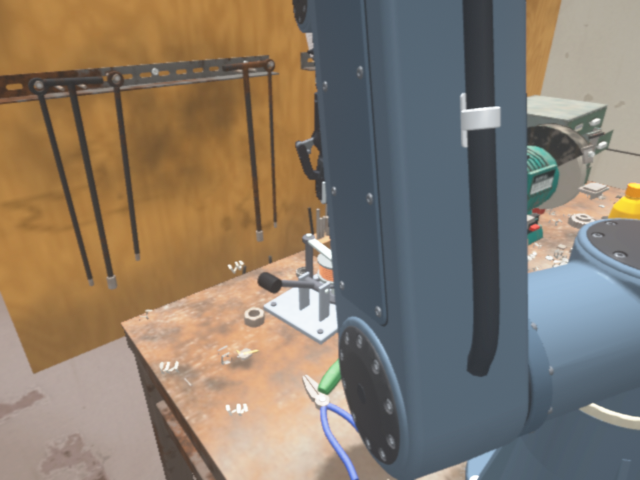

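The view is blocked by the arm; the knob at (268,282) and the stand are unchanged. Lower round the pin.

```bash
python3 -m jog '{"linear":[[1,0,-0.1],[2,0,-0.1],[3,0,-0.1],[4,0,-0.1],[5,0,-0.1],[6,0,-0.1],[6.6,0,-0.1],[6.9,0,-0.1],[6.9,0,-0.1]],"twist":[0,0,0,0,0,0,0,0,0],"claw":[0,0,0,0,0,0,0,0,0]}' 40
python3 - <<'E'
from h import *
plan([((70-93*np.cos(t),93*np.sin(t),130),None) for t in np.linspace(.28,1.8,17)])
cv2.imwrite("pics/t2.png",cv2.resize(manip.snapshot("top")["pixels"][150:350,180:480,::-1],None,fx=2.5,fy=2.5))
E
```

```text
t: 2.72
tcp_pos: [0.435, -0.0321, 0.1299]
tool_rot: [0.141, 0.694, -0.141, 0.692]
force: [-0.6, -1.1, 0.7]
finger_gap: 0.499
t 2.72 stand tcp [-20.4146  27.3672 129.9231] F [-0.6135 -1.1226  0.7467] gap 0.499 q6 -1.50
tool y in stand (deg) 58.7 tool x [-0.0015  0.0006 -1.    ]
(np.float64(-19.3781557629017), np.float64(25.701075316462582), 130) None -> [-0.01 -0.09  0.18] twist None
(np.float64(-16.537208837845228), np.float64(34.06334520500243), 130) None -> [-0.01  0.77 -0.02] twist None
(np.float64(-12.915850802165593), np.float64(42.11842454025336), 130) None -> [-0.01  1.65 -0.12] twist None
(np.float64(-8.546739839371853), np.float64(49.79367088904005), 130) None -> [-0.01  2.53 -0.15] twist None
(np.float64(-3.4692775292549527), np.float64(57.01986723352934), 130) None -> [-0.01  3.41 -0.09] twist None
(np.float64(2.2707464840100755), np.float64(63.73184618514331), 130) None -> [-0.01  4.29  0.05] twist None
(np.float64(8.621567432696665), np.float64(69.86907767804722), 130) None -> [-0.01  5.14  0.28] twist None
(np.float64(15.525912251305087), np.float64(75.37621484226631), 
[... 305 characters left out ...]
65145857964787), 130) None -> [-0.01  8.23  1.94] twist None
(np.float64(47.37042214436264), np.float64(90.2047792862199), 130) None -> [-0.01  8.89  2.53] twist None
(np.float64(56.02903129821324), np.float64(91.94461394520995), 130) None -> [-0.01  9.49  3.18] twist None
(np.float64(64.81363364444275), np.float64(92.85527235448693), 130) None -> [-0.01 10.02  3.89] twist None
(np.float64(73.64500775488786), np.float64(92.92854200118931), 130) None -> [-0.02 10.48  4.64] twist None
(np.float64(82.44351040358346), np.float64(92.16376212392758), 130) None -> [-0.02 10.88  5.43] twist None
(np.float64(91.1297948064571), np.float64(90.56782967167214), 130) None -> [-0.02 11.19  6.26] twist None
```

View pics/t2.png

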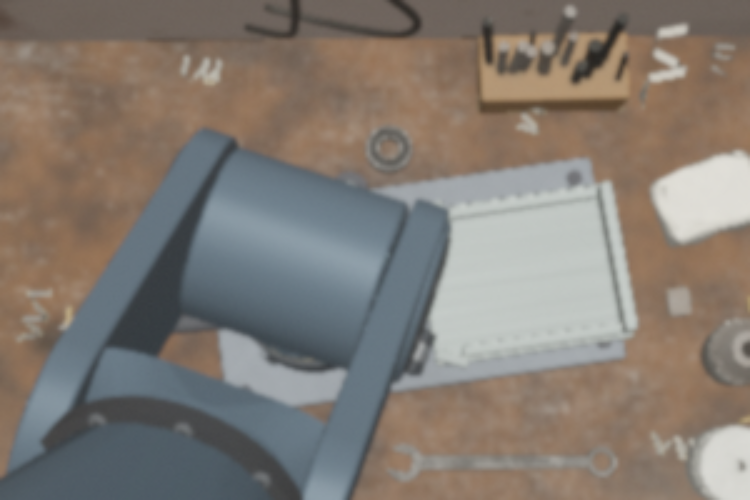

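```bash
python3 -m jog '{"linear":[[0,0,0.1],[0,0,0.1],[0,0,0.1],[0,0.8,0],[0,1.65,-0.1],[0,2.5,-0.15],[0,3.4,-0.1],[0,4.3,0.05],[0,5.15,0.3],[0,6,0.6],[0,6.8,0.95],[0,7.5,1.4],[0,8.2,1.95],[0,8.9,2.5],[0,9.5,3.2],[0,10,3.9],[0,10.5,4.65],[0,10.9,5.4],[0,11.2,6.25],[0,11.2,6.25]],"twist":[0,0,0,0,0,0,0.1,0.2,0.3,0.4,0.5,0.6,0.7,0.8,0.87,0.97,1.06,1.16,1.25,1.25],"claw":[-0.44,-0.44,-0.44,-0.44,-0.44,-0.44,-0.44,-0.44,-0.44,-0.44,-0.44,-0.44,-0.44,-0.44,-0.44,-0.44,-0.44,-0.44,-0.44,-0.44]}' 40
python3 - <<'E'
from h import *
plan([])
E
```

```text
t: 4.43
tcp_pos: [0.5393, 0.0464, 0.1304]
tool_rot: [0.521, 0.479, -0.519, 0.48]
force: [-0.1, -0.8, 0.4]
finger_gap: 0.275
t 4.43 stand tcp [ 94.0506  89.9509 130.4269] F [-0.146  -0.8088  0.3614] gap 0.275 q6 -0.04
tool y in stand (deg) -13.0 tool x [ 0.0027 -0.0002 -1.    ]
```

```bash
python3 -m jog '{"linear":[[-1,0,0],[-2.5,0,0],[-4,0,0],[-5.5,0,0],[-6.5,0,0],[-7,0,0]],"twist":[0,0,0,0,0,0],"claw":[-0.44,-0.44,-0.44,-0.44,-0.44,-0.44]}'
python3 - <<'E'
from h import *
plan([((0,166,200),0),((0,166,150),0)])
cv2.imwrite("pics/t3.png",cv2.resize(manip.snapshot("top")["pixels"][150:350,180:480,::-1],None,fx=2.5,fy=2.5))
cv2.imwrite("pics/s3.png",cv2.resize(manip.snapshot("scene")["pixels"][150:350,180:480,::-1],None,fx=2.5,fy=2.5))
E
```

```text
t: 4.93
tcp_pos: [0.5373, 0.0459, 0.2023]
tool_rot: [0.52, 0.479, -0.519, 0.48]
force: [-0.2, 0.1, -0.0]
finger_gap: 0.286
t 4.93 stand tcp [ 92.0268  89.7178 202.2752] F [-0.1573  0.111  -0.0124] gap 0.286 q6 -0.04
tool y in stand (deg) -12.9 tool x [ 0.0025 -0.0003 -1.    ]
(0, 166, 200) 0 -> [  0.2  -10.67  -5.39] twist -0.224
(0, 166, 150) 0 -> [  5.2  -10.68  -5.39] twist -0.224
```

View pics/t3.png

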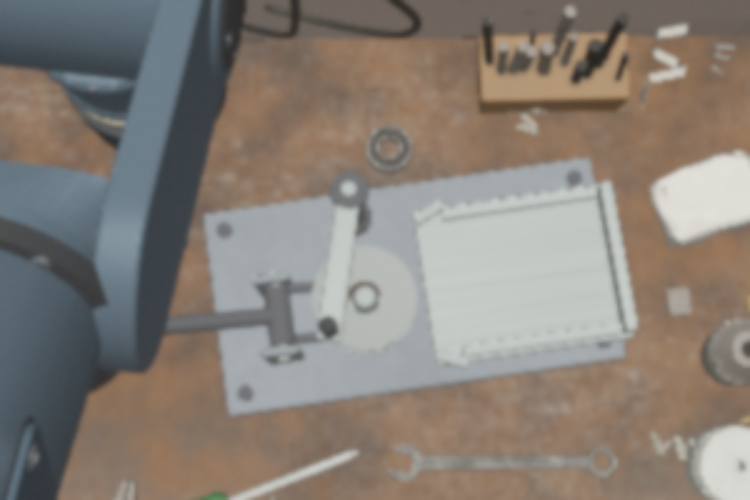

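View pics/s3.png

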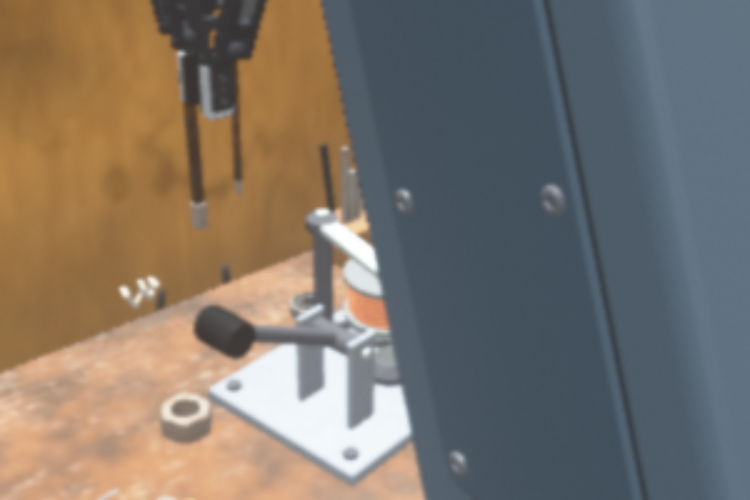

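Run:
```python
from h import *
S=manip.snapshot("scene");T=manip.snapshot("top");s=manip.sense()
p=np.array(s["tcp_pos"]);print(s["t"],p,proj(S,p),proj(T,p))
print("pin",proj(S,W((-19.4,25.7,156))),proj(T,W((-19.4,25.7,156))))
cv2.imwrite("pics/s4.png",cv2.resize(S["pixels"][130:280,200:400,::-1],None,fx=4,fy=4))
cv2.imwrite("pics/t4.png",T["pixels"][:,:,::-1])
```

```text
5.1333 [0.5364 0.0457 0.1999] [263.8269 210.9784] [257.9986 211.3859]
pin [335.3137 240.317 ] [310.6386 279.3121]
```

View pics/s4.png

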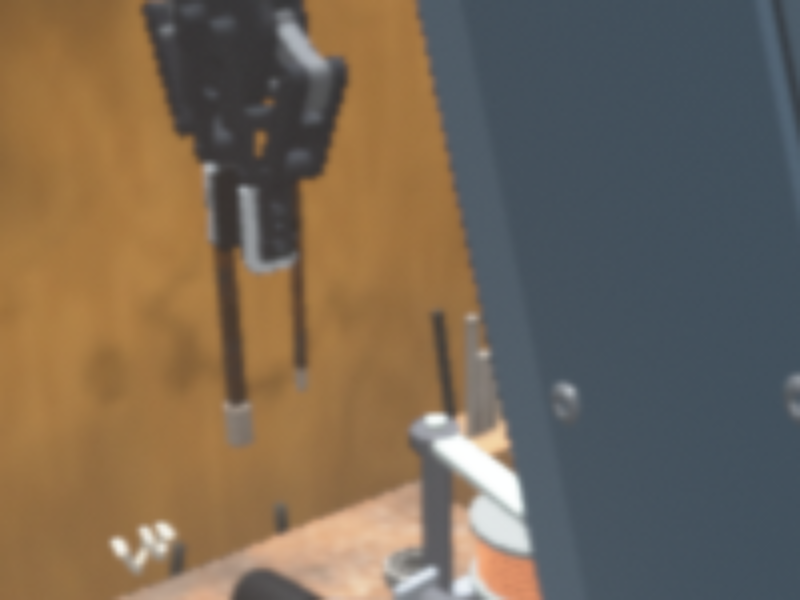

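View pics/t4.png

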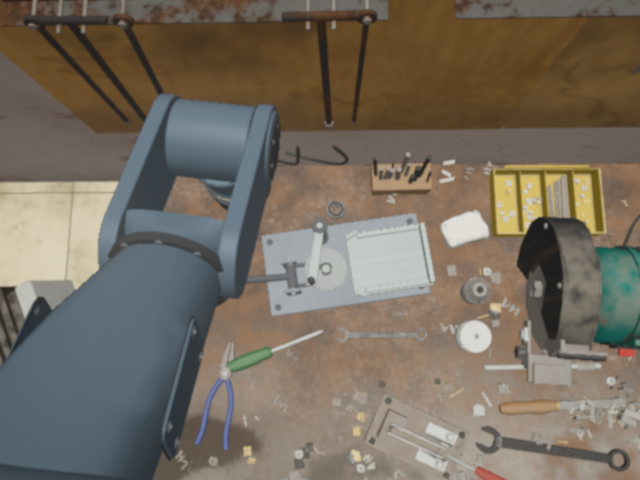

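Run:
```python
from h import *
S=manip.snapshot("scene");s=manip.sense();p=np.array(s["tcp_pos"]);R=Ro.from_quat(s["tool_rot"]).as_matrix()
for dz in(0,.005,.01,.015,.02,.025,.03):
    f=lambda g,w:(proj(S,p-R[:,0]*dz+R[:,1]*g+R[:,2]*w)-[200,130])*4
    print(dz,f(.012,.011),f(.012,-.011),f(-.012,.011),f(-.012,-.011))
```

```text
0 [264.3419 309.7525] [220.2697 321.3987] [291.1659 327.9796] [246.474 340.16 ]
0.005 [263.7143 299.4263] [219.5018 310.9591] [290.6046 317.4738] [245.7683 329.5371]
0.01 [263.083  289.0393] [218.7293 300.457 ] [290.04   306.9046] [245.0583 318.8492]
0.015 [262.448 278.591] [217.9521 289.892 ] [289.472  296.2715] [244.3439 308.0957]
0.02 [261.8093 268.0806] [217.1703 279.2635] [288.9006 285.574 ] [243.6251 297.2761]
0.025 [261.1667 257.5078] [216.3838 268.5709] [288.3256 274.8114] [242.9019 286.3897]
0.03 [260.5203 246.8719] [215.5925 257.8135] [287.7472 263.9832] [242.1742 275.4358]
```

The keeper did not move, and the seen fingertips (crop (248,268)–(297,258)) sit about 30 mm above the reported TCP. I'll check with the fingers shut.

```bash
python3 -m jog '{"linear":[[0,0,0],[0,0,0],[0,0,0],[0,0,0],[0,0,0]],"twist":[0,0,0,0,0],"claw":[-1,-1,-1,-1,-1]}'
python3 - <<'E'
from h import *
S=manip.snapshot("scene");s=manip.sense();p=np.array(s["tcp_pos"]);R=Ro.from_quat(s["tool_rot"]).as_matrix()
print(p,s["finger_gap"])
for dz in(0,.01,.02,.03):
    f=lambda g,w:((proj(S,p-R[:,0]*dz+R[:,1]*g+R[:,2]*w)-[200,130])*4).round()
    print(dz,f(.0,.011),f(.0,-.011))
im=cv2.resize(S["pixels"][130:280,200:400,::-1],None,fx=4,fy=4)
cv2.circle(im,tuple(int(v) for v in f(0,0)+2),3,(0,0,255),-1)
cv2.imwrite("pics/s5.png",im)
E
```

```text
t: 5.6
tcp_pos: [0.537, 0.0456, 0.2001]
tool_rot: [-0.52, -0.479, 0.52, -0.479]
force: [0.9, -0.3, 0.2]
finger_gap: 0.001
[0.537  0.0455 0.2001] 0.0018554400861522209
0 [277. 317.] [232. 329.]
0.01 [276. 296.] [231. 308.]
0.02 [274. 275.] [230. 286.]
0.03 [273. 254.] [228. 265.]
```

View pics/s5.png

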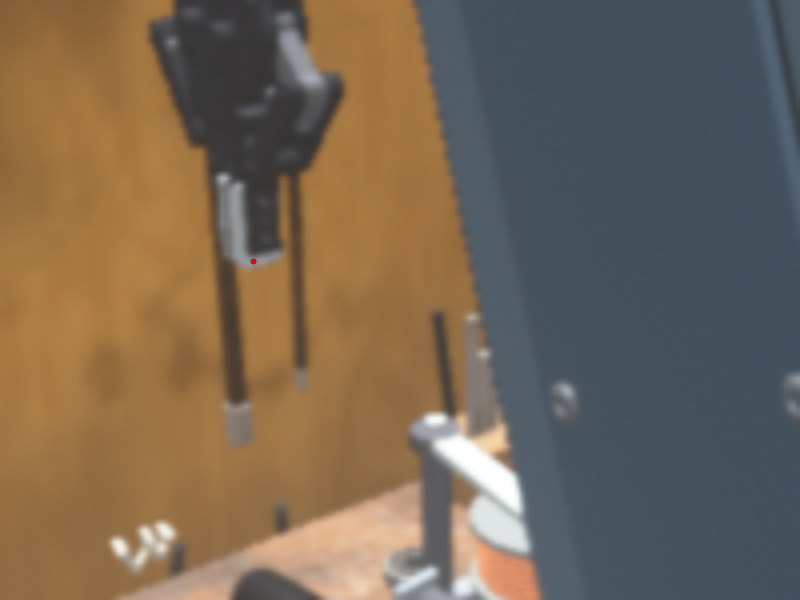

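```bash
python3 -m jog '{"linear":[[0,-2,-1],[0,-4,-2],[0,-6,-3],[0,-8,-4],[0,-9.5,-5],[0,-10.7,-5.4],[0,-10.7,-5.4],[0,-10.7,-5.4]],"twist":[-0.03,-0.06,-0.1,-0.15,-0.2,-0.22,-0.22,-0.22],"claw":[-1,-1,-1,-1,-1,-1,-1,-1]}'
python3 - <<'E'
from h import *
S=manip.snapshot("scene");T=manip.snapshot("top");s=manip.sense();p=np.array(s["tcp_pos"]);R=Ro.from_quat(s["tool_rot"]).as_matrix()
plan([])
print(p, -S["R"].T@S["t"],-T["R"].T@T["t"])
for dz in(0,.01,.02,.03):
    f=lambda g,w:((proj(S,p-R[:,0]*dz+R[:,1]*g+R[:,2]*w)-[200,130])*4).round()
    print(dz,f(.0,.011),f(.0,-.011))
im=cv2.resize(S["pixels"][130:280,200:400,::-1],None,fx=4,fy=4)
cv2.circle(im,tuple(int(v) for v in f(0,0)+2),3,(0,0,255),-1)
cv2.imwrite("pics/s6.png",im);cv2.imwrite("pics/t6.png",T["pixels"][:,:,::-1])
E
```

```text
t: 6.32
tcp_pos: [0.4352, 0.108, 0.2006]
tool_rot: [0.464, 0.533, -0.464, 0.534]
force: [0.3, -0.4, 0.2]
finger_gap: 0.002
t 6.42 stand tcp [  1.0899 165.3711 200.6233] F [ 0.735   0.3894 -0.4251] gap 0.002 q6 -0.15
tool y in stand (deg) -0.4 tool x [ 0.0021 -0.0003 -1.    ]
[0.4364 0.1076 0.2006] [-0.0697  0.4225  0.5197] [ 0.3491 -0.071   1.0772]
0 [285. 439.] [242. 459.]
0.01 [284. 416.] [240. 436.]
0.02 [283. 392.] [238. 412.]
0.03 [282. 369.] [237. 388.]
```

View pics/s6.png

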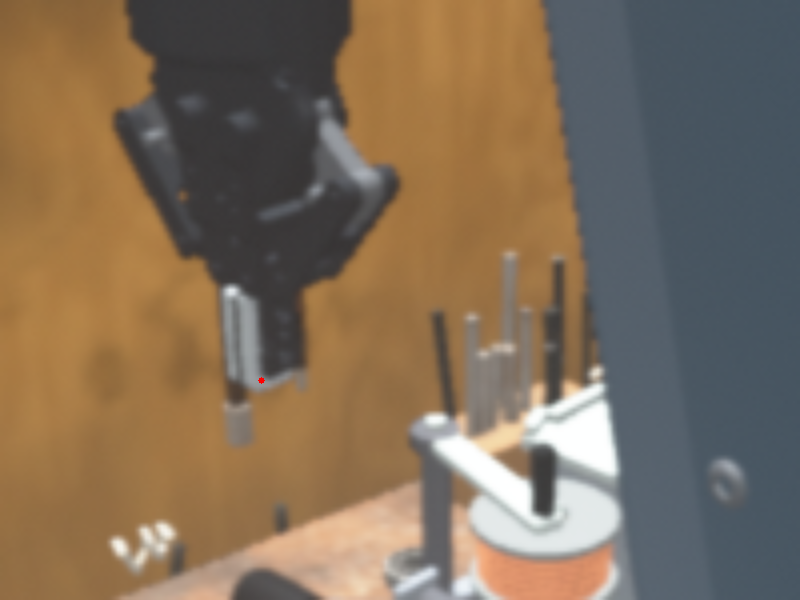

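View pics/t6.png

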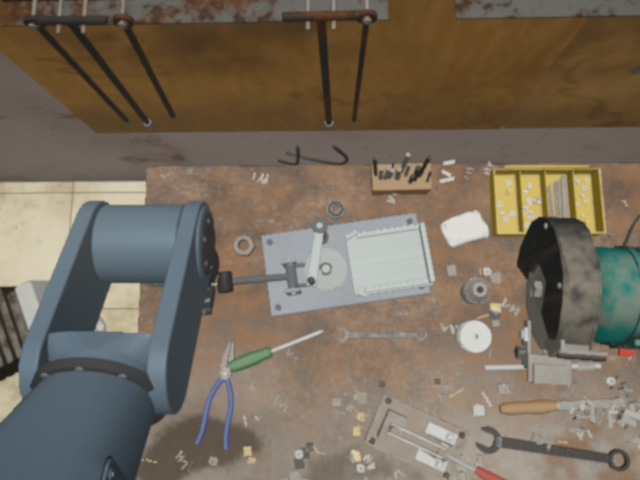

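Run:
```python
from h import *
T=manip.snapshot("top");s=manip.sense();p=np.array(s["tcp_pos"]);R=Ro.from_quat(s["tool_rot"]).as_matrix()
im=T["pixels"][250:330,180:260,::-1]
cv2.imwrite("pics/t7.png",cv2.resize(im,None,fx=7,fy=7,interpolation=2))
for dz in(0,.03): 
    for g,w in((0,0),(0,.011),(0,-.011),(.02,0),(-.02,0)): print(dz,g,w,(proj(T,p-R[:,0]*dz+R[:,1]*g+R[:,2]*w)-[180,250])*7)
```

```text
0 0 0 [249.8573 186.2778]
0 0 0.011 [300.4927 179.165 ]
0 0 -0.011 [199.2326 193.3892]
0 0.02 0 [240.247   94.5292]
0 -0.02 0 [259.5507 278.8197]
0.03 0 0 [221.0571 172.1992]
0.03 0 0.011 [273.4369 164.8393]
0.03 0 -0.011 [168.6887 179.5575]
0.03 0.02 0 [211.2444  77.361 ]
0.03 -0.02 0 [230.9577 267.8858]
```

View pics/t7.png

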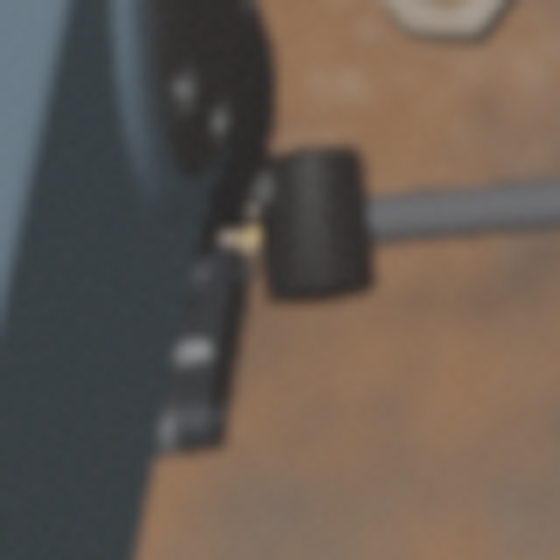

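Run:
```python
from h import *
plan([((-19.4,25.7,160),60),((-19.4,25.7,98),60)])
```

```text
t 6.47 stand tcp [  1.0347 165.3007 200.5258] F [0.4679 0.1081 0.7868] gap 0.003 q6 -0.15
tool y in stand (deg) -0.4 tool x [ 0.0017 -0.0002 -1.    ]
(-19.4, 25.7, 160) 60 -> [ 4.06 -1.95 13.97] twist -1.054
(-19.4, 25.7, 98) 60 -> [10.26 -1.96 13.97] twist -1.054
```

```bash
python3 -m jog '{"linear":[[0,-0.2,1.5],[0,-0.4,3],[0.5,-0.6,4.5],[1,-0.9,6],[1.5,-1.1,7.5],[2,-1.3,9],[2.5,-1.5,10.5],[3,-1.7,12],[3.5,-1.9,13.2],[4,-1.95,14],[4,-1.95,14],[5,-1.95,14],[6,-1.95,14],[7,-1.95,14],[8,-1.95,14],[9,-1.95,14],[9.7,-1.95,14],[10.2,-1.95,14],[10.2,-1.95,14],[10.2,-1.95,14]],"twist":[-0.1,-0.2,-0.3,-0.4,-0.5,-0.6,-0.7,-0.8,-0.9,-1.0,-1.05,-1.05,-1.05,-1.05,-1.05,-1.05,-1.05,-1.05,-1.05,-1.05],"claw":[0,0,0,0,0,0,0,0,0,0,0,0,0,0,0,0,0,0,-0.44,-0.44]}'
python3 - <<'E'
from h import *
plan([((70-93*np.cos(t),93*np.sin(t),98),None) for t in np.linspace(.28,1.8,17)])
E
```

```text
t: 8.13
tcp_pos: [0.4351, -0.0336, 0.0982]
tool_rot: [0.134, 0.694, -0.134, 0.694]
force: [0.2, 0.4, -0.2]
finger_gap: 0.28
t 8.13 stand tcp [-20.5564  25.874   98.158 ] F [ 0.2191  0.3782 -0.1891] gap 0.280 q6 -1.52
tool y in stand (deg) 59.8 tool x [-0.0002  0.     -1.    ]
(np.float64(-19.3781557629017), np.float64(25.701075316462582), 98) None -> [0.02 0.04 0.11] twist None
(np.float64(-16.537208837845228), np.float64(34.06334520500243), 98) None -> [ 0.02  0.91 -0.06] twist None
(np.float64(-12.915850802165593), np.float64(42.11842454025336), 98) None -> [ 0.02  1.79 -0.16] twist None
(np.float64(-8.546739839371853), np.float64(49.79367088904005), 98) None -> [ 0.02  2.67 -0.17] twist None
(np.float64(-3.4692775292549527), np.float64(57.01986723352934), 98) None -> [ 0.02  3.55 -0.09] twist None
(np.float64(2.2707464840100755), np.float64(63.73184618514331), 98) None -> [0.02 4.42 0.07] twist None
(np.float64(8.621567432696665), np.float64(69.86907767804722), 98) None -> [0.02 5.27 0.31] twist None
(np.float64(15.525912251305087), np.float64(75.37621484226631), 98) None -> [0.02
[... 260 characters left out ...]
, np.float64(87.65145857964787), 98) None -> [0.01 8.33 2.03] twist None
(np.float64(47.37042214436264), np.float64(90.2047792862199), 98) None -> [0.01 8.98 2.63] twist None
(np.float64(56.02903129821324), np.float64(91.94461394520995), 98) None -> [0.01 9.56 3.29] twist None
(np.float64(64.81363364444275), np.float64(92.85527235448693), 98) None -> [ 0.01 10.08  4.01] twist None
(np.float64(73.64500775488786), np.float64(92.92854200118931), 98) None -> [ 0.01 10.53  4.77] twist None
(np.float64(82.44351040358346), np.float64(92.16376212392758), 98) None -> [ 0.01 10.91  5.57] twist None
(np.float64(91.1297948064571), np.float64(90.56782967167214), 98) None -> [ 0.01 11.21  6.4 ] twist None
```

```bash
python3 -m jog '{"linear":[[0,0.4,0.05],[0,0.9,-0.05],[0,1.8,-0.15],[0,2.7,-0.15],[0,3.55,-0.1],[0,4.4,0.05],[0,5.3,0.3],[0,6.1,0.6],[0,6.9,1],[0,7.6,1.5],[0,8.3,2],[0,9,2.6],[0,9.55,3.3],[0,10.1,4],[0,10.5,4.75],[0,10.9,5.55],[0,11.2,6.4],[0,11.2,6.4]],"twist":[0,0,0,0.05,0.13,0.23,0.32,0.42,0.51,0.61,0.7,0.8,0.89,0.99,1.08,1.18,1.27,1.27],"claw":[-0.44,-0.44,-0.44,-0.44,-0.44,-0.44,-0.44,-0.44,-0.44,-0.44,-0.44,-0.44,-0.44,-0.44,-0.44,-0.44,-0.44,-0.44]}'
python3 - <<'E'
from h import *
plan([])
cv2.imwrite("pics/t8.png",cv2.resize(manip.snapshot("top")["pixels"][150:350,180:480,::-1],None,fx=2.5,fy=2.5))
E
```

```text
t: 9.63
tcp_pos: [0.538, 0.0478, 0.0987]
tool_rot: [0.521, 0.478, -0.519, 0.48]
force: [0.6, 0.1, -0.3]
finger_gap: 0.279
t 9.63 stand tcp [93.0298 91.498  98.7385] F [ 0.553   0.1172 -0.3158] gap 0.279 q6 -0.04
tool y in stand (deg) -13.0 tool x [ 0.003  0.    -1.   ]
```

View pics/t8.png

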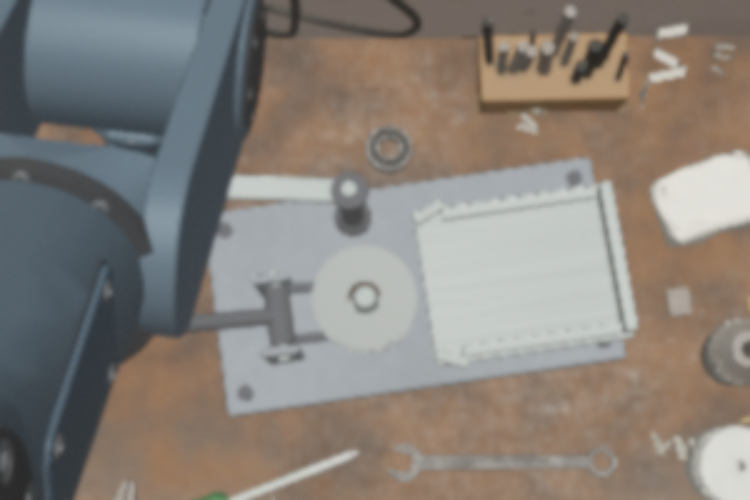

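The keeper bar now points left (+y), clear of the coil at crop (365,297). Next the knob.

```bash
python3 -m jog '{"linear":[[-1,0,0],[-2.5,0,0],[-4,0,0],[-5.5,0,0],[-6.5,0,0],[-7,0,0],[-7,-1.5,-0.8],[-7,-3.5,-1.8],[-7,-5.5,-2.8],[-7,-7.5,-3.8],[-7,-9.5,-4.8],[-7,-10.7,-5.3],[-7,-10.7,-5.3]],"twist":[0,0,0,0,0,0,-0.03,-0.07,-0.11,-0.15,-0.2,-0.22,-0.22],"claw":[-0.44,-0.44,-0.44,-0.44,-0.44,-0.44,-0.8,-1,-1,-1,-1,-1,-1]}'
python3 - <<'E'
from h import *
a=.5-np.array([0,.1,.2,.3,.4,.5,.6,.7,.75,.8])
plan([((0,60+120*np.cos(t),73+120*np.sin(t)+13-29),0) for t in a])
cv2.imwrite("pics/t9.png",cv2.resize(manip.snapshot("top")["pixels"][150:350,180:480,::-1],None,fx=2.5,fy=2.5))
cv2.imwrite("pics/s9.png",cv2.resize(manip.snapshot("scene")["pixels"][150:350,180:480,::-1],None,fx=2.5,fy=2.5))
E
```

```text
t: 10.77
tcp_pos: [0.4299, 0.1093, 0.168]
tool_rot: [0.463, 0.535, -0.464, 0.533]
force: [-0.2, -0.1, 0.0]
finger_gap: -0.001
t 10.77 stand tcp [ -5.1082 168.0197 168.0462] F [-0.2212 -0.0696  0.026 ] gap -0.001 q6 -0.15
tool y in stand (deg) -0.2 tool x [-0.004   0.0002 -1.    ]
(0, np.float64(165.30990742684475), np.float64(114.53106463250435)) 0 -> [5.35 0.53 0.27] twist -0.004
(0, np.float64(170.5273192803462), np.float64(103.73020107703806)) 0 -> [ 6.43  0.54 -0.25] twist -0.004
(0, np.float64(174.6403786950727), np.float64(92.46242479936075)) 0 -> [ 7.56  0.54 -0.66] twist -0.004
(0, np.float64(177.607989340949), np.float64(80.84031969540735)) 0 -> [ 8.72  0.54 -0.95] twist -0.004
(0, np.float64(179.40049983336309), np.float64(68.98000999761938)) 0 -> [ 9.91  0.55 -1.13] twist -0.004
(0, np.float64(180.0), np.float64(57.0)) 0 -> [11.1   0.55 -1.19] twist -0.004
(0, np.float64(179.40049983336309), np.float64(45.019990002380624)) 0 -> [12.3   0.56 -1.13] twist -0.004
(0, np.float64(177.607989340949), np.float64(33.15968030459266)) 0 -> [13.49  0.56 -0.95] twist -0.004
(0, np.float64(176.26949060527738), np.float64(27.311524889457246)) 0 -> [14.07  0.56 -0.82] twist -0.004
(0, np.float64(174.6403786950727), np.float64(21.537575200639246)) 0 -> [14.65  0.57 -0.65] twist -0.004
```

View pics/t9.png

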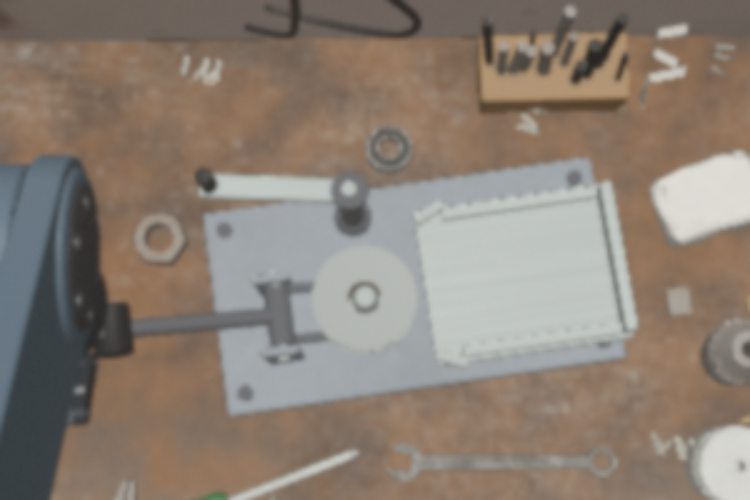

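View pics/s9.png

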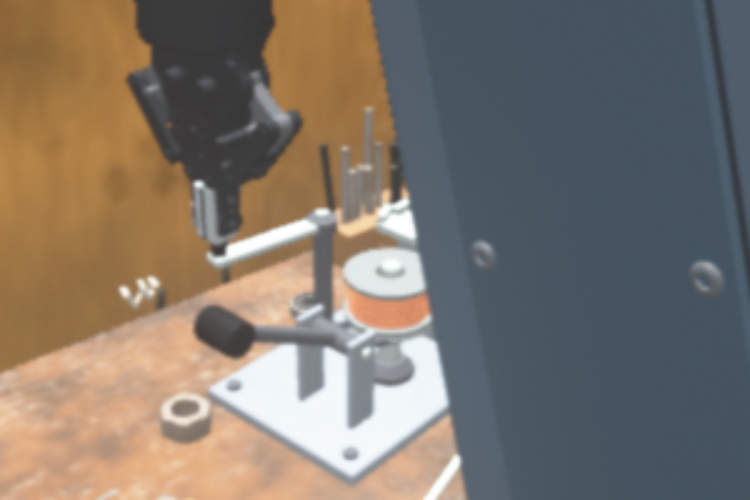

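Keeper is open at ≈1.7 (pin at crop (205,180)); fingertips are right above the knob. Press down on it.

```bash
python3 -m jog '{"linear":[[1,0.3,0.1],[2,0.5,0.2],[3,0.5,0.2],[3.8,0.5,0.2],[4.5,0.5,0.2],[5,0.5,0.2],[5.5,0.5,0.2],[5.8,0.5,0.1],[6.1,0.5,0],[6.1,0.5,0]],"twist":[0,0,0,0,0,0,0,0,0,0],"claw":[-1,-1,-1,-1,-1,-1,-1,-1,-1,-1]}'
python3 - <<'E'
from h import *
plan([])
T=manip.snapshot("top")
cv2.imwrite("pics/s10.png",cv2.resize(manip.snapshot("scene")["pixels"][150:350,180:480,::-1],None,fx=2.5,fy=2.5))
E
```

```text
t: 11.7
tcp_pos: [0.4389, 0.1094, 0.1075]
tool_rot: [0.465, 0.533, -0.464, 0.533]
force: [0.3, 0.8, 1.2]
finger_gap: 0.004
t 11.70 stand tcp [  3.7986 166.8409 107.4692] F [0.2617 0.806  1.2078] gap 0.004 q6 -0.14
tool y in stand (deg) -0.4 tool x [ 0.0007  0.0007 -1.    ]
```

View pics/s10.png

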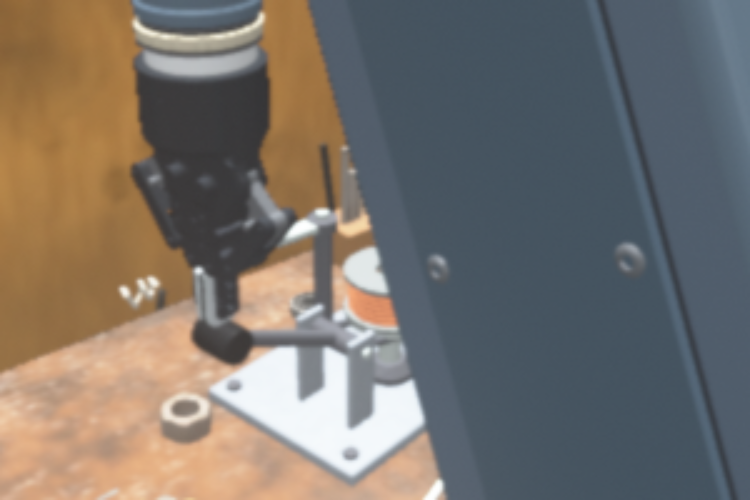

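```bash
python3 -m jog '{"linear":[[0.5,0.1,-0.3],[1,0.2,-0.6],[1.5,0.3,-0.8],[2,0.3,-0.9],[2.6,0.3,-1],[3.2,0.3,-1.1],[3.8,0.3,-1.2],[4.4,0.3,-1.25],[5,0.3,-1.3],[5.6,0.3,-1.3],[6.2,0.3,-1.25],[6.7,0.3,-1.2],[7.2,0.3,-1.1],[7.6,0.3,-1.05],[8,0.3,-1],[8.2,0.3,-1],[8.4,0.3,-1],[8.4,0.3,-1]],"twist":[0,0,0,0,0,0,0,0,0,0,0,0,0,0,0,0,0,0],"claw":[-1,-1,-1,-1,-1,-1,-1,-1,-1,-1,-1,-1,-1,-1,-1,-1,-1,-1]}'
python3 - <<'E'
from h import *
plan([])
T=manip.snapshot("top")
cv2.imwrite("pics/s11.png",cv2.resize(manip.snapshot("scene")["pixels"][150:350,180:480,::-1],None,fx=2.5,fy=2.5))
cv2.imwrite("pics/t11.png",cv2.resize(T["pixels"][150:350,180:480,::-1],None,fx=2.5,fy=2.5))
E
```

```text
t: 13.3
tcp_pos: [0.44, 0.1198, 0.024]
tool_rot: [0.464, 0.534, -0.464, 0.533]
force: [-2.0, 2.6, 9.6]
finger_gap: -0.004
t 13.30 stand tcp [  6.4314 176.8837  24.0355] F [-2.0472  2.5963  9.6242] gap -0.004 q6 -0.12
tool y in stand (deg) -0.4 tool x [ 0.0001  0.0004 -1.    ]
```

View pics/s11.png

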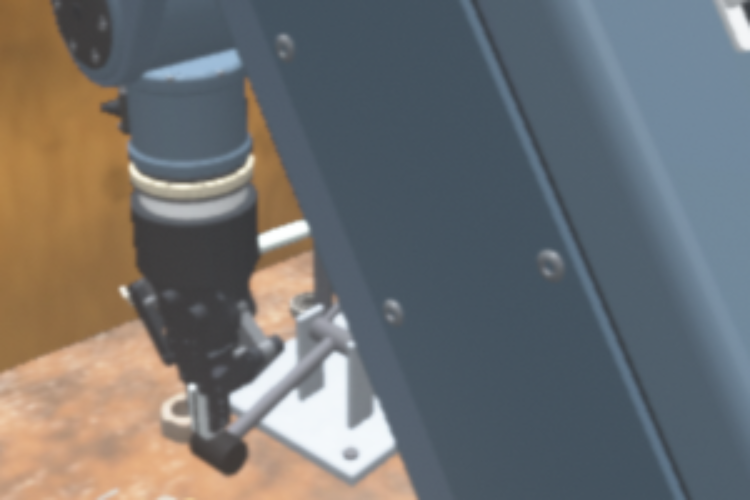

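View pics/t11.png

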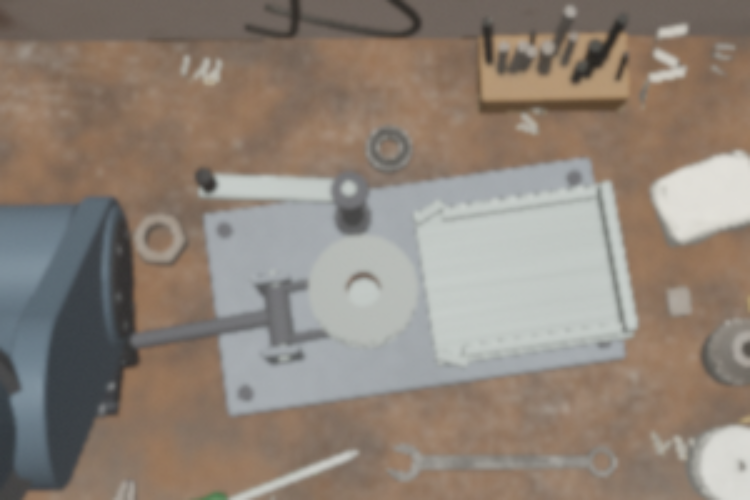

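The knob is down (scene crop (220,455)), the coil raised. Check the stop by pressing a bit further.

```bash
python3 -m jog '{"linear":[[0.15,0,0],[0.3,0,0.05],[0.45,0,0.1],[0.45,0,0.1]],"twist":[0,0,0,0],"claw":[-1,-1,-1,-1]}';python3 -m jog '{"linear":[[0.1,0,0],[0.2,0,0],[0.2,0,0],[0.2,0,0]],"twist":[0,0,0,0],"claw":[-1,-1,-1,-1]}'
python3 - <<'E'
from h import *
plan([])
E
```

```text
t: 13.73
tcp_pos: [0.4402, 0.1197, 0.0231]
tool_rot: [0.465, 0.533, -0.463, 0.534]
force: [-7.2, 6.5, 47.8]
finger_gap: -0.003
t: 14.07
tcp_pos: [0.4404, 0.1197, 0.0228]
tool_rot: [0.466, 0.533, -0.463, 0.534]
force: [-9.4, 6.4, 64.7]
finger_gap: -0.002
t 14.07 stand tcp [  6.7706 176.7654  22.7865] F [-9.3911  6.3522 64.6608] gap -0.002 q6 -0.12
tool y in stand (deg) -0.4 tool x [ 0.0044  0.0014 -1.    ]
```

```bash
python3 -m jog '{"linear":[[-1,0,0],[-2.5,0,0],[-4.5,0,0],[-6.5,0,0],[-8.5,0,0],[-10.5,0,0],[-12.5,0,0],[-14,0.2,0],[-14.8,0.5,0],[-15,0.6,1.5],[-15,0.6,3.5],[-15,0.6,5.5],[-15,0.6,7.5],[-15,0.6,9],[-15,0.6,9.8],[-15,0.6,9.8]],"twist":[0,0,0,0,0,0,0,0,0,0,0,0,0,0,0,0],"claw":[-1,-1,-1,-1,-1,-1,-0.6,-0.3,-0.06,-0.06,-0.06,-0.06,-0.06,-0.06,-0.06,-0.06]}'
python3 - <<'E'
from h import *
plan([((0,78,85),0)])
T=manip.snapshot("top")
cv2.imwrite("pics/s12.png",cv2.resize(manip.snapshot("scene")["pixels"][150:350,180:480,::-1],None,fx=2.5,fy=2.5))
cv2.imwrite("pics/t12.png",cv2.resize(T["pixels"][150:350,180:480,::-1],None,fx=2.5,fy=2.5))
E
```

```text
t: 15.4
tcp_pos: [0.4603, 0.0208, 0.1667]
tool_rot: [0.465, 0.533, -0.465, 0.533]
force: [-0.7, 0.8, 0.3]
finger_gap: 0.469
t 15.40 stand tcp [ 12.2596  76.0139 166.7419] F [-0.6696  0.8281  0.3173] gap 0.469 q6 -0.33
tool y in stand (deg) -0.5 tool x [ 0.0005 -0.0004 -1.    ]
(0, 78, 85) 0 -> [ 8.17 -1.23 -0.19] twist -0.008
```

View pics/s12.png

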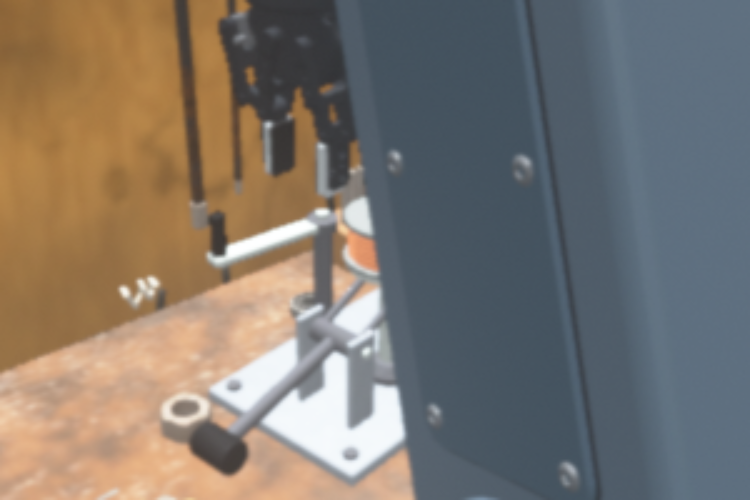

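View pics/t12.png

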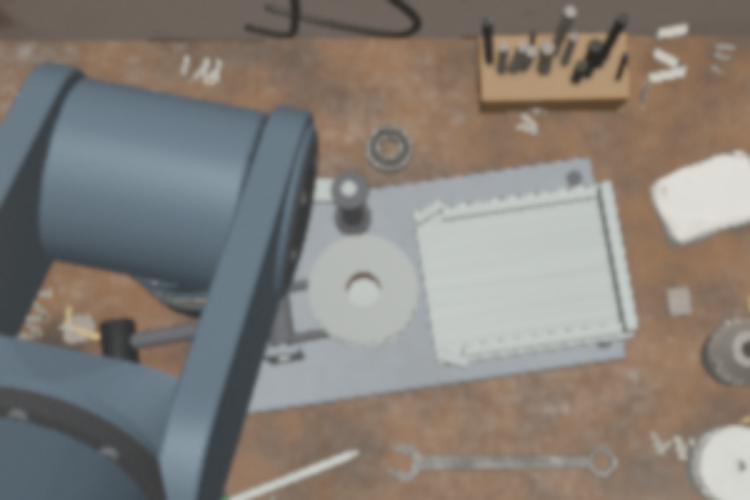

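```bash
python3 -m jog '{"linear":[[0.5,-0.6,0],[1.5,-1.2,-0.2],[3,-1.2,-0.2],[4.5,-1.2,-0.2],[6,-1.2,-0.2],[7.2,-1.2,-0.2],[8,-1.2,-0.2],[8.2,-1.2,-0.2],[8.2,-1.2,-0.2]],"twist":[0,0,0,0,0,0,0,0,0],"claw":[-0.06,-0.06,-0.06,-0.06,-0.06,-0.06,-0.06,-0.06,-0.06]}'
python3 - <<'E'
from h import *
plan([((0,40,85),0),((0,-87,85),0)])
T=manip.snapshot("top")
tc=lambda x,y:(180+(x+.5)/2.5-.5,150+(y+.5)/2.5-.5)
print("coil",St(onz(T,*tc(363,289),.151)),"rail mid",St(onz(T,*tc(418,214),.119)),St(onz(T,*tc(452,362),.119)))
for p in((602,183),(627,334)): print("endstop inner",St(onz(T,*tc(*p),.133)))
cv2.imwrite("pics/s13.png",cv2.resize(manip.snapshot("scene")["pixels"][150:350,180:480,::-1],None,fx=2.5,fy=2.5))
E
```

```text
t: 16.25
tcp_pos: [0.4469, 0.023, 0.0843]
tool_rot: [0.464, 0.534, -0.464, 0.533]
force: [-0.3, -0.1, -0.0]
finger_gap: 0.47
t 16.25 stand tcp [-0.7327 80.1236 84.2963] F [-0.2653 -0.1461 -0.0426] gap 0.470 q6 -0.34
tool y in stand (deg) -0.3 tool x [-0.0017  0.0004 -1.    ]
(0, 40, 85) 0 -> [-0.07  0.09  4.01] twist -0.005
(0, -87, 85) 0 -> [-0.08  0.16 16.71] twist -0.005
coil [ -0.2282   0.3208 151.    ] rail mid [ 47.5385 -42.9549 119.    ] [-51.8727 -49.8263 119.    ]
endstop inner [  47.6852 -163.7907  133.    ]
endstop inner [ -51.3406 -162.1764  133.    ]
```

View pics/s13.png

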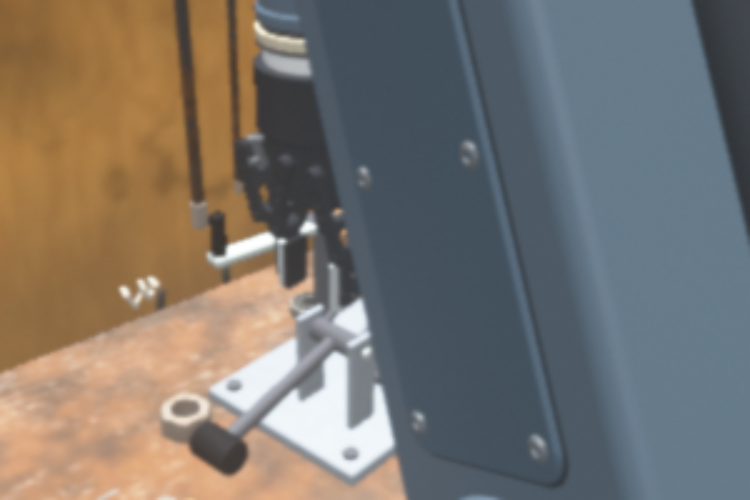

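```bash
python3 -m jog '{"linear":[[0,0,0.5],[0,0,1.5],[0,0,2.5],[0,0,3.3],[0,0,3.8],[0,0,4.2],[0,0,4.6],[0,0,5],[0,0,5.4],[0,0,5.8],[0,0,6.2],[0,0,6.6],[0,0,7],[0,0,7.4],[0,0,7.8],[0,0,8.2],[0,0,8.6],[0,0,9],[0,0,9.2],[0,0,9.2]],"twist":[0,0,0,0,0,0,0,0,0,0,0,0,0,0,0,0,0,0,0,0],"claw":[-0.06,-0.06,-0.06,-0.06,-0.06,-0.06,-0.06,-0.06,-0.06,-0.06,-0.06,-0.06,-0.06,-0.06,-0.06,-0.06,-0.06,-0.06,-0.06,-0.06]}'
python3 - <<'E'
from h import *
plan([((0,-87,85),0)])
T=manip.snapshot("top")
cv2.imwrite("pics/t14.png",cv2.resize(T["pixels"][150:350,180:480,::-1],None,fx=2.5,fy=2.5))
cv2.imwrite("pics/s14.png",manip.snapshot("scene")["pixels"][:,:,::-1])
E
```

```text
t: 18.02
tcp_pos: [0.4607, -0.0696, 0.0847]
tool_rot: [0.464, 0.533, -0.464, 0.534]
force: [-0.5, -0.7, -0.1]
finger_gap: 0.47
t 18.02 stand tcp [ -0.44   -13.4659  84.6913] F [-0.5219 -0.6768 -0.105 ] gap 0.470 q6 -0.53
tool y in stand (deg) -0.4 tool x [ 0.0004 -0.0006 -1.    ]
(0, -87, 85) 0 -> [-0.03  0.09  7.35] twist -0.006
```

View pics/t14.png

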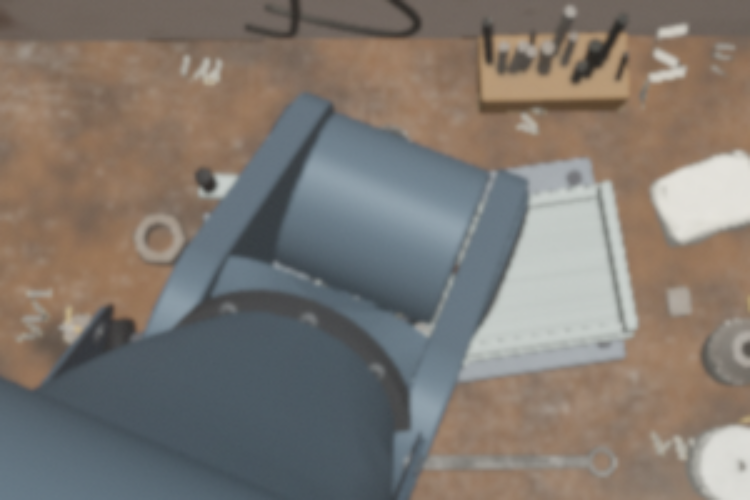

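View pics/s14.png

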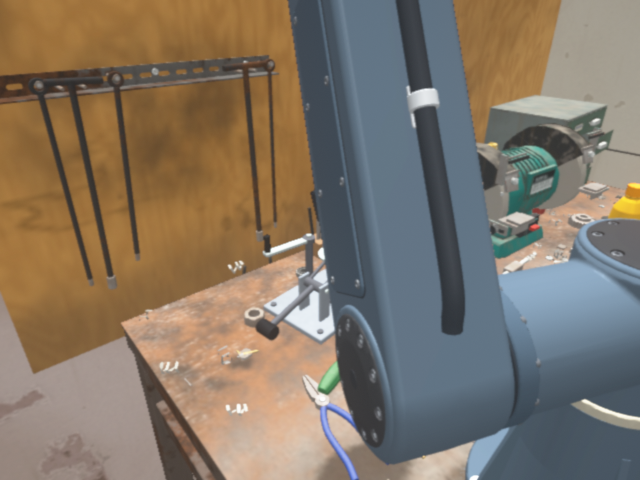

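```bash
python3 -m jog '{"linear":[[0,0,0.4],[0,0,0.9],[0,0,1.4],[0,0,1.9],[0,0,2.4],[0,0,2.9],[0,0,3.4],[0,0,3.9],[0,0,4.4],[0,0,4.9],[0,0,5.4]],"twist":[0,0,0,0,0,0,0,0,0,0,0],"claw":[-0.06,-0.06,-0.06,-0.06,-0.06,-0.06,-0.06,-0.06,-0.06,-0.06,-0.06]}'
python3 - <<'E'
from h import *
plan([((0,-87,85),0)])
T=manip.snapshot("top")
cv2.imwrite("pics/t15.png",cv2.resize(T["pixels"][150:350,180:480,::-1],None,fx=2.5,fy=2.5))
E
```

```text
t: 19.03
tcp_pos: [0.4679, -0.1227, 0.0848]
tool_rot: [0.464, 0.534, -0.464, 0.533]
force: [-0.0, 1.2, -0.2]
finger_gap: 0.473
t 19.03 stand tcp [ -0.9918 -67.0426  84.7956] F [-0.0144  1.1965 -0.1548] gap 0.473 q6 -0.63
tool y in stand (deg) -0.3 tool x [-0.0001  0.0001 -1.    ]
(0, -87, 85) 0 -> [-0.02  0.11  2.  ] twist -0.006
```

View pics/t15.png

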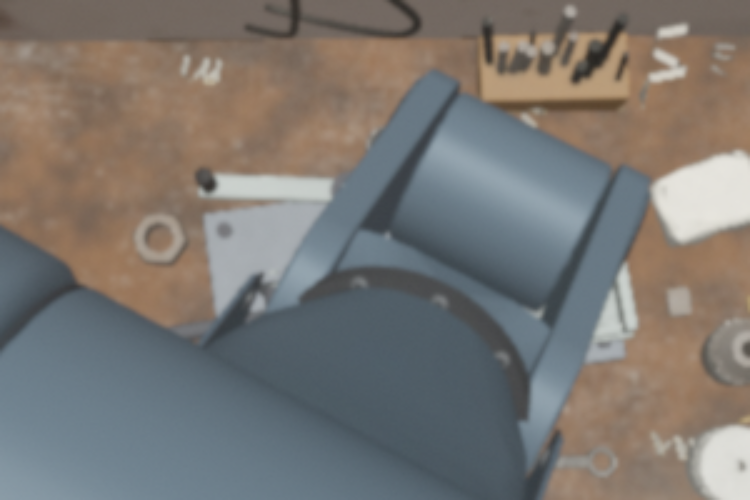

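```bash
python3 -m jog '{"linear":[[0,0,0.4],[0,0,0.8],[0,0,1.2],[0,0,1.5],[0,0,1.7],[0,0,1.7]],"twist":[0,0,0,0,0,0],"claw":[-0.06,-0.06,-0.06,-0.06,-0.06,-0.06]}'; python3 -m jog '{"linear":[[0,0,0.1],[0,0,0.2],[0,0,0.3],[0,0,0.3]],"twist":[0,0,0,0],"claw":[-0.06,-0.06,-0.06,-0.06]}'
```

```text
t: 19.58
tcp_pos: [0.4705, -0.1397, 0.0848]
tool_rot: [0.464, 0.533, -0.464, 0.534]
force: [-0.1, 0.3, -0.2]
finger_gap: 0.471
t: 19.92
tcp_pos: [0.4706, -0.142, 0.0848]
tool_rot: [0.464, 0.534, -0.464, 0.534]
force: [-0.2, 1.4, -0.0]
finger_gap: 0.467
```

```bash
for i in 1; do python3 -m jog '{"linear":[[0,0,0.1],[0,0,0.2],[0,0,0.2]],"twist":[0,0,0],"claw":[-0.06,-0.06,-0.06]}'; done; python3 -m jog '{"linear":[[0,0,0.1],[0,0,0.2],[0,0,0.2]],"twist":[0,0,0],"claw":[-0.06,-0.06,-0.06]}'
```

```text
t: 20.17
tcp_pos: [0.4709, -0.1441, 0.0848]
tool_rot: [0.464, 0.534, -0.464, 0.534]
force: [-0.6, 1.0, 0.4]
finger_gap: 0.468
t: 20.42
tcp_pos: [0.4708, -0.1445, 0.0848]
tool_rot: [0.465, 0.534, -0.464, 0.532]
force: [-0.4, 7.0, 2.4]
finger_gap: 0.466
```

Force rose to 7 N with the motion stalling: coil at the stop. Back off and look.

```bash
python3 -m jog '{"linear":[[0,0,-0.2],[0,0,-0.7],[0,0,-1.5],[0,0,-2.5],[0,0,-3.8],[-1,0,-5],[-2.5,0,-6.5],[-4.5,0,-8.5],[-6.5,0,-11],[-8,0,-14],[-8.5,0,-17],[-8.5,0,-20],[-8.5,0,-23],[-8.5,0,-25],[-8.5,0,-26.5],[-8.5,0,-26.5]],"twist":[0,0,0,0,0,0,0,0,0,0,0,0,0,0,0,0],"claw":[-0.06,-0.06,-0.06,-0.06,-0.06,-0.06,-0.06,-0.06,-0.06,-0.06,-0.06,-0.06,-0.06,-0.06,-0.06,-0.06]}'
python3 - <<'E'
from h import *
plan([])
T=manip.snapshot("top")
cv2.imwrite("pics/t16.png",cv2.resize(T["pixels"][150:350,180:480,::-1],None,fx=2.5,fy=2.5))
cv2.imwrite("pics/s16.png",cv2.resize(manip.snapshot("scene")["pixels"][150:350,180:480,::-1],None,fx=2.5,fy=2.5))
E
```

```text
t: 21.75
tcp_pos: [0.4328, 0.1197, 0.1705]
tool_rot: [0.463, 0.535, -0.463, 0.534]
force: [0.1, 0.4, -0.3]
finger_gap: 0.473
t 21.75 stand tcp [ -0.7536 177.8411 170.483 ] F [ 0.0729  0.4343 -0.2953] gap 0.473 q6 -0.12
tool y in stand (deg) -0.1 tool x [-0.0001  0.0007 -1.    ]
```

View pics/t16.png

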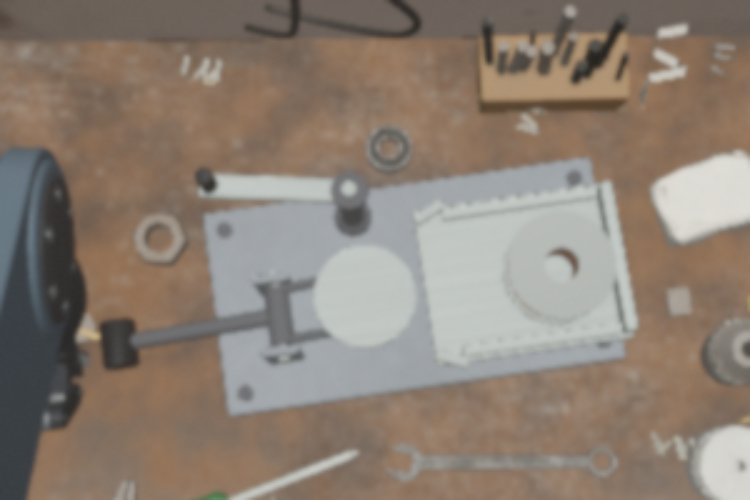

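View pics/s16.png

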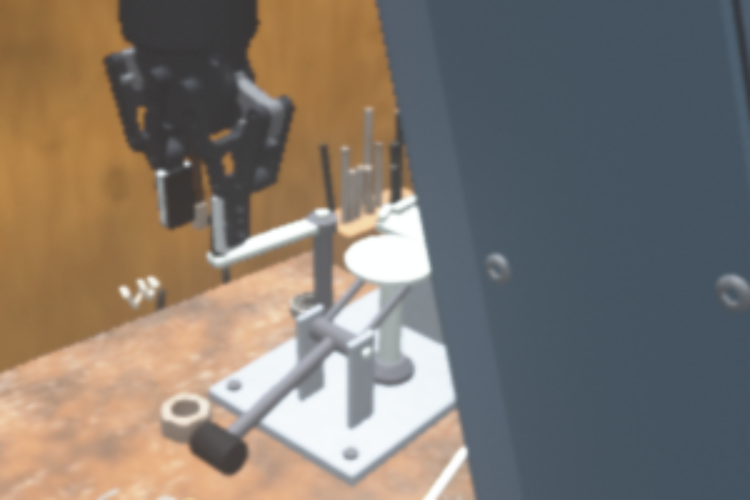

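Run:
```python
from h import *
plan([((0,176,40),0),((0,176,-10),0)])
T=manip.snapshot("top")
tc=lambda x,y:(180+(x+.5)/2.5-.5,150+(y+.5)/2.5-.5)
print("coil",St(onz(T,*tc(558,266),.147)),"knob",St(onz(T,*tc(119,343),.05)))
```

```text
t 21.85 stand tcp [  0.0528 175.4132 170.3074] F [ 0.3211 -0.3489  0.4499] gap 0.472 q6 -0.13
tool y in stand (deg) -0.2 tool x [ 0.0005 -0.0004 -1.    ]
(0, 176, 40) 0 -> [13.03 -0.01 -0.06] twist -0.003
(0, 176, -10) 0 -> [18.03 -0.01 -0.07] twist -0.003
coil [  -3.4066 -124.3886  147.    ] knob [ -0.6711 175.2029  50.    ]
```

```bash
python3 -m jog '{"linear":[[1,0,0],[3,0,0],[5,0,0],[7,0,0],[9,0,0],[11,0,-0.1],[12.5,0,-0.1],[13.5,0,-0.1],[14.5,0,-0.1],[15.5,0,-0.1],[16.5,0,-0.1],[17.3,0,-0.1],[17.8,0,-0.1],[17.8,0,-0.1]],"twist":[0,0,0,0,0,0,0,0,0,0,0,0,0,0],"claw":[0.2,0.2,0.2,0.2,0.2,0.2,0.2,0.2,0.2,0.2,0.2,0.2,0.2,0.2]}'
python3 - <<'E'
from h import *
plan([])
T=manip.snapshot("top")
cv2.imwrite("pics/s17.png",cv2.resize(manip.snapshot("scene")["pixels"][200:350,200:400,::-1],None,fx=4,fy=4))
cv2.imwrite("pics/t17.png",cv2.resize(T["pixels"][190:330,290:490,::-1],None,fx=4,fy=4))
E
```

```text
t: 23.07
tcp_pos: [0.4341, 0.1169, -0.009]
tool_rot: [0.464, 0.534, -0.465, 0.533]
force: [-0.3, 0.4, -0.1]
finger_gap: 0.6
t 23.07 stand tcp [  0.1922 174.9316  -8.9558] F [-0.3129  0.3885 -0.0923] gap 0.600 q6 -0.12
tool y in stand (deg) -0.4 tool x [-0.0015 -0.0001 -1.    ]
```

View pics/s17.png

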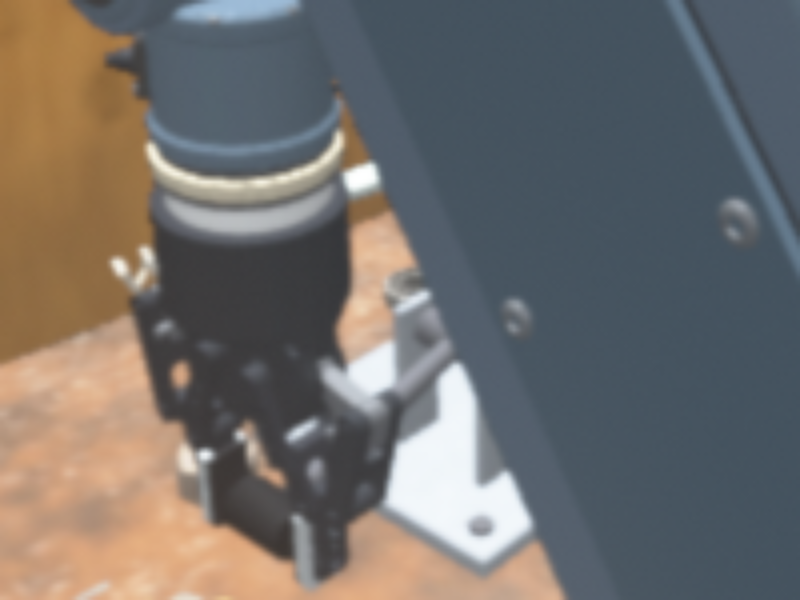

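View pics/t17.png

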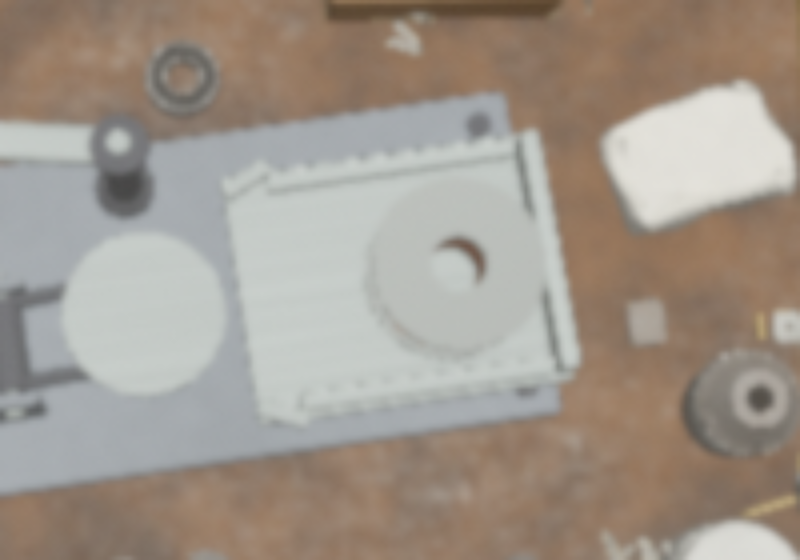

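```bash
python3 -m jog '{"linear":[[0,0,0],[0,0,0],[0,0,0],[0,0,0],[0,0,0]],"twist":[0,0,0,0,0],"claw":[-0.5,-0.5,-0.5,-0.5,-0.5]}' 50
python3 - <<'E'
from h import *
a=-.25+np.array([0,.1,.2,.3,.4,.5,.6,.7,.75,.78])
p=St(manip.sense()["tcp_pos"])
plan([((p[0],60+120*np.cos(t)+p[1]-176.3,73+120*np.sin(t)+p[2]-43.3),None) for t in a])
T=manip.snapshot("top")
for p in((457,265),(455,265)): print("coil",St(onz(T,290+(p[0]+.5)/4-.5,190+(p[1]+.5)/4-.5,.147)))
E
```

```text
t: 23.58
tcp_pos: [0.434, 0.1173, -0.0075]
tool_rot: [0.464, 0.534, -0.464, 0.534]
force: [-0.3, -1.6, 6.2]
finger_gap: 0.392
t 23.58 stand tcp [  0.1085 175.3603  -7.5243] F [-0.2639 -1.5637  6.2396] gap 0.392 q6 -0.12
tool y in stand (deg) -0.3 tool x [-0.0003 -0.0004 -1.    ]
(np.float64(0.10845952134602939), np.float64(175.32979708511726), np.float64(-7.512765905477558)) None -> [-0.  0.  0.] twist None
(np.float64(0.10845952134602939), np.float64(177.712835832165), np.float64(4.24313330823329)) None -> [-1.18 -0.   -0.23] twist None
(np.float64(0.10845952134602939), np.float64(178.91033772723586), np.float64(16.178208892583804)) None -> [-2.37 -0.   -0.35] twist None
(np.float64(0.10845952134602939), np.float64(178.91033772723586), np.float64(28.17320951754658)) None -> [-3.57 -0.   -0.35] twist None
(np.float64(0.10845952134602939), np.float64(177.712835832165), np.float64(40.108285101897096)) None -> [-4.76 -0.   -0.23] twist None
(np.float64(0.10845952134602939), np.float64(175.32979708511726), np.float64(51.86418431560794)) None -> [-5.94 -0.    0.01] twist None
(np.float64(0.10845952134602939), np.float64(171.7850320215254), np.float64(63.32344609971935)) None -> [-7.08 -0.    0.36] twist None
(np.float64(0.10845952134602939), np.float64(167.11395876216113), np.float64(74.37157329841281)) None -> [-8.19  0.    0.83] twist None
(np.float64(0.10845952134602939), np.float64(164.37021390668468), np.float64(79.70677383756954)) None -> [-8.72  0.    1.1 ] twist None
(np.float64(0.10845952134602939), np.float64(162.59715494161122), np.float64(82.83971014964682)) None -> [-9.04  0.    1.28] twist None
coil [  -3.2788 -125.9749  147.    ]
coil [  -3.1623 -125.193   147.    ]
```

```bash
python3 -m jog '{"linear":[[-0.3,0,-0.1],[-0.7,0,-0.15],[-1.2,0,-0.25],[-1.8,0,-0.3],[-2.4,0,-0.35],[-3,0,-0.35],[-3.6,0,-0.35],[-4.2,0,-0.3],[-4.8,0,-0.25],[-5.4,0,-0.1],[-6,0,0],[-6.5,0,0.2],[-7.1,0,0.35],[-7.6,0,0.6],[-8.1,0,0.8],[-8.5,0,1],[-8.8,0,1.1],[-9.1,0,1.25],[-9.2,0,1.3],[-9.2,0,1.3]],"twist":[0,0,0,0,0,0,0,0,0,0,0,0,0,0,0,0,0,0,0,0],"claw":[-0.5,-0.5,-0.5,-0.5,-0.5,-0.5,-0.5,-0.5,-0.5,-0.5,-0.5,-0.5,-0.5,-0.5,-0.5,-0.5,-0.5,-0.5,-0.5,-0.5]}'
python3 - <<'E'
from h import *
plan([])
cv2.imwrite("pics/s18.png",cv2.resize(manip.snapshot("scene")["pixels"][150:350,180:480,::-1],None,fx=2.5,fy=2.5))
E
```

```text
t: 25.3
tcp_pos: [0.4358, 0.1045, 0.0834]
tool_rot: [0.464, 0.534, -0.464, 0.533]
force: [0.1, -1.3, -16.5]
finger_gap: 0.385
t 25.30 stand tcp [  0.0361 162.3705  83.3774] F [  0.0698  -1.3239 -16.5234] gap 0.385 q6 -0.15
tool y in stand (deg) -0.4 tool x [-0.001  0.    -1.   ]
```

View pics/s18.png

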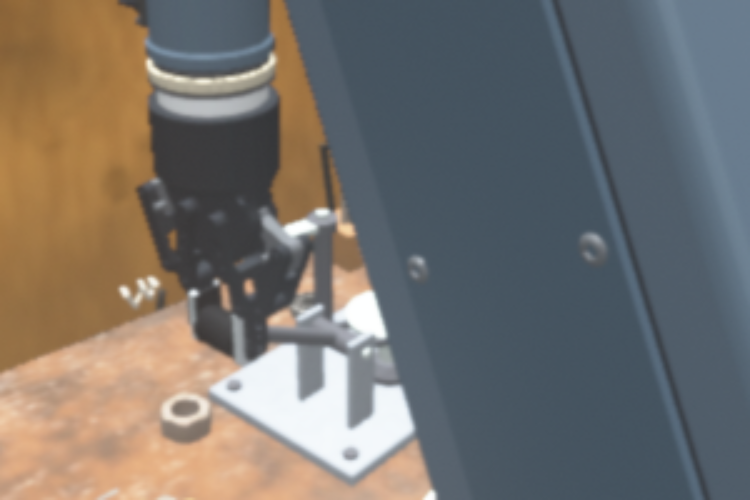

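```bash
python3 -m jog '{"linear":[[-0.15,0,0],[-0.3,0,0.05],[-0.4,0,0.1],[-0.4,0,0.1]],"twist":[0,0,0,0],"claw":[-0.5,-0.5,-0.5,-0.5]}'; python3 -m jog '{"linear":[[0.3,0,0],[0.4,0,0],[0.4,0,0],[0.4,0,0],[0.4,0,0],[-0.5,0,0],[-2,0,0],[-4,0,0],[-6,0,0],[-8,0,0],[-9,0,0],[-9,0,0]],"twist":[0,0,0,0,0,0,0,0,0,0,0,0],"claw":[-0.5,0.2,0.2,0.2,0.2,0.2,0.2,0.2,0.2,0.2,0.2,0.2]}';  python3 - <<'E'
from h import *
plan([])
T=manip.snapshot("top")
cv2.imwrite("pics/s19.png",cv2.resize(manip.snapshot("scene")["pixels"][150:350,180:480,::-1],None,fx=2.5,fy=2.5))
cv2.imwrite("pics/t19.png",cv2.resize(T["pixels"][150:350,180:480,::-1],None,fx=2.5,fy=2.5))
E
```

```text
t: 25.68
tcp_pos: [0.4356, 0.1043, 0.084]
tool_rot: [0.464, 0.535, -0.465, 0.532]
force: [7.3, 2.4, -53.6]
finger_gap: 0.382
t: 26.68
tcp_pos: [0.4388, 0.1036, 0.1811]
tool_rot: [0.466, 0.531, -0.462, 0.536]
force: [1.2, 0.3, -0.7]
finger_gap: 0.601
t 26.68 stand tcp [  2.8535 161.0303 181.1466] F [ 1.2045  0.3406 -0.707 ] gap 0.601 q6 -0.16
tool y in stand (deg) -0.4 tool x [ 0.0084 -0.0002 -1.    ]
```

View pics/s19.png

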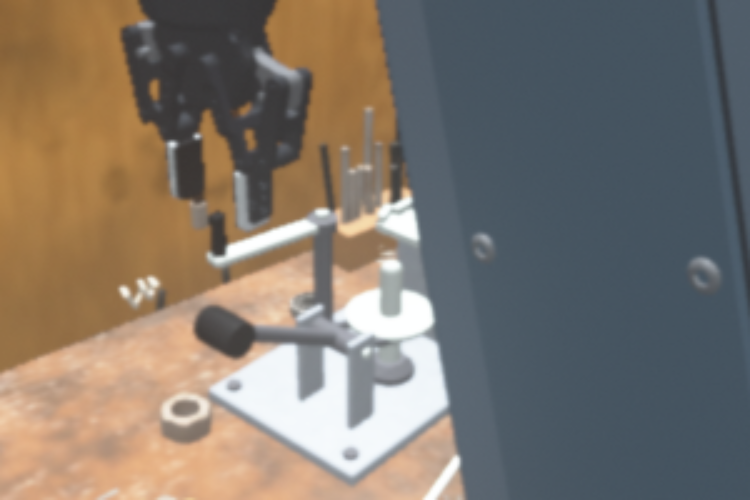

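View pics/t19.png

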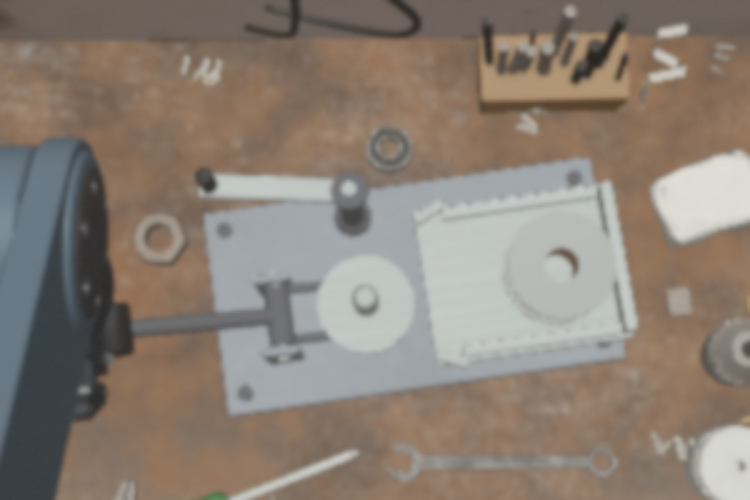

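Lever is back up, knob at scene crop (225,331) as at the start. Clear the arm for a full check of the coil.

```bash
python3 -m jog '{"linear":[[-1,0,-1],[-2,0,-3],[-2,0,-6],[-2,0,-9],[-2,0,-12],[-2,0,-15],[-2,0,-18],[-2,0,-21],[-2,0,-24],[-2,0,-27],[-2,0,-30],[-2,0,-33],[-2,0,-36],[-2,0,-39],[-2,0,-42],[-2,0,-44],[-2,0,-45],[-2,0,-45]],"twist":[0,0,0,0,0,0,0,0,0,0,0,0,0,0,0,0,0,0],"claw":[0.2,0.2,0.2,0.2,0.2,0.2,0.2,0.2,0.2,0.2,0.2,0.2,0.2,0.2,0.2,0.2,0.2,0.2]}';  python3 - <<'E'
from h import *
T=manip.snapshot("top");S=manip.snapshot("scene")
cv2.imwrite("pics/s20.png",cv2.resize(S["pixels"][185:345,235:475,::-1],None,fx=3.3,fy=3.3,interpolation=2))
cv2.imwrite("pics/t20.png",cv2.resize(T["pixels"][210:310,330:450,::-1],None,fx=6,fy=6,interpolation=2))
E
```

```text
t: 28.28
tcp_pos: [0.373, 0.5505, 0.1962]
tool_rot: [0.463, 0.534, -0.464, 0.534]
force: [-0.1, 0.3, 0.4]
finger_gap: 0.601
```

View pics/s20.png

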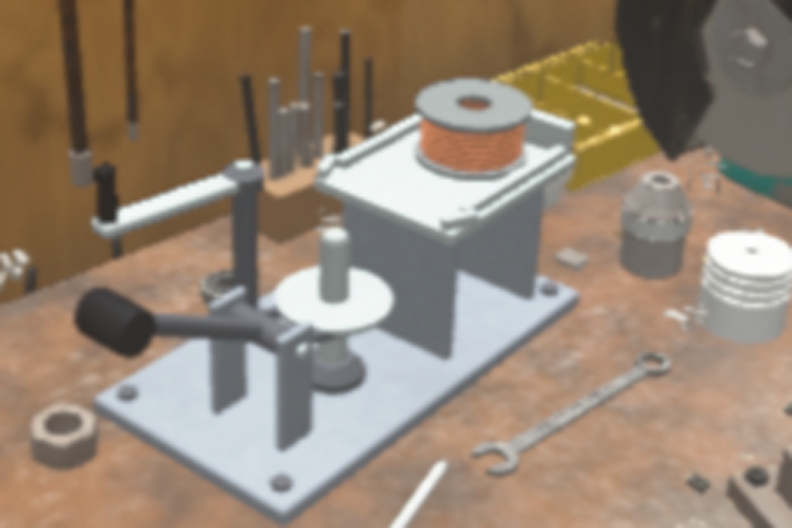

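View pics/t20.png

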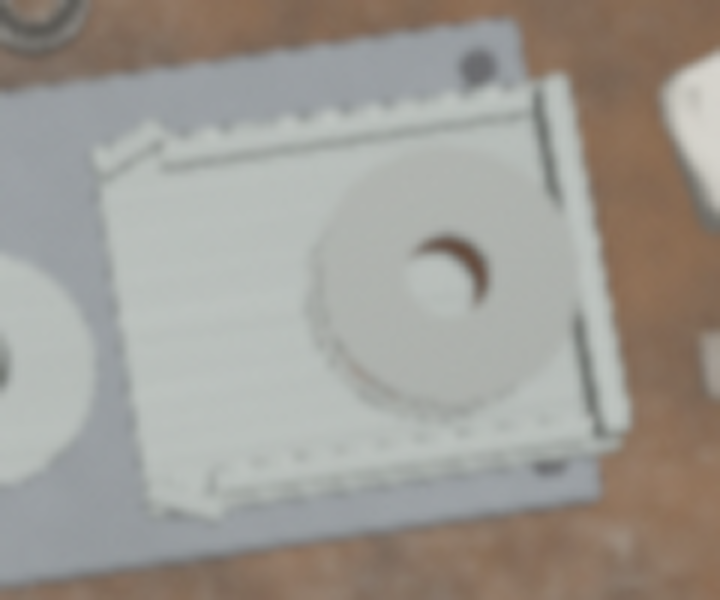

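Run:
```python
from h import *
T=manip.snapshot("top");S=manip.snapshot("scene")
f=lambda x,y:(330+(x+.5)/6-.5,210+(y+.5)/6-.5)
g=lambda x,y:(235+(x+.5)/3.3-.5,185+(y+.5)/3.3-.5)
print("flange",St(onz(T,*f(448.5,279),.147)),"bore",St(onz(T,*f(447,279),.147)))
print("scene bore",St(onz(S,*g(474,104),.147)), "2view",St(two(T,f(447,279),S,g(474,103))[0]))
for p in((551,90),(606,432)): print("stop in top edge",St(onz(T,*f(*p),.133)))
for p in((537,92),(597,432)): print("stop in foot",St(onz(T,*f(*p),.111)))
```

```text
flange [  -3.7141 -126.6346  147.    ] bore [  -3.6559 -126.2437  147.    ]
scene bore [  -6.2216 -122.3772  147.    ] 2view [  -3.4629 -126.4594  145.3921]
stop in top edge [  44.7172 -164.7655  133.    ]
stop in top edge [ -48.6654 -162.7984  133.    ]
stop in foot [  48.368  -164.7136  111.    ]
stop in foot [ -46.8551 -164.2103  111.    ]
```

The coil is upright at the stop, but the measured gap (0.5–3 mm) is within error; a gentle second push will settle it.

Run:
```python
from h import *
plan([((-2,-55,196),0),((-2,-55,85),0)])
```

```text
t 28.48 stand tcp [  3.0253 609.739  197.328 ] F [ 0.6524 -0.7968  0.0477] gap 0.600 q6 0.67
tool y in stand (deg) -0.4 tool x [-0.0009 -0.0017 -1.    ]
(-2, -55, 196) 0 -> [ 0.24 -0.03 66.48] twist -0.007
(-2, -55, 85) 0 -> [11.34 -0.01 66.46] twist -0.007
```

```bash
python3 -m jog '{"linear":[[0,0,2],[0,0,5.5],[0,0,9],[0,0,12.5],[0,0,16],[0,0,19.5],[0,0,23],[0,0,26.5],[0,0,30],[0,0,33.5],[0,0,37],[0,0,40.5],[0,0,44],[0,0,47.5],[0,0,51],[0,0,54.5],[0,0,58],[0,0,61.5],[0,0,65],[0,0,66.5]],"twist":[0,0,0,0,0,0,0,0,0,0,0,0,0,0,0,0,0,0,0,0],"claw":[-0.06,-0.06,-0.06,-0.06,-0.06,-0.06,-0.06,-0.06,-0.06,-0.06,-0.06,-0.06,-0.06,-0.06,-0.06,-0.06,-0.06,-0.06,-0.06,-0.06]}'; python3 -m jog '{"linear":[[0,0,0],[0,0,0]],"twist":[0,0],"claw":[-0.06,-0.06]}'
python3 - <<'E'
from h import *
plan([((-2,-55,86),0)])
E
```

```text
t: 30.15
tcp_pos: [0.4663, -0.1145, 0.1984]
tool_rot: [0.465, 0.531, -0.466, 0.534]
force: [0.4, 0.1, 0.8]
finger_gap: 0.466
t: 30.32
tcp_pos: [0.4651, -0.1104, 0.1979]
tool_rot: [0.465, 0.533, -0.465, 0.532]
force: [0.1, -0.3, 0.3]
finger_gap: 0.471
t 30.32 stand tcp [ -2.0388 -54.4562 197.8893] F [ 0.1019 -0.2816  0.3413] gap 0.471 q6 -0.60
tool y in stand (deg) -0.6 tool x [-0.0005  0.0005 -1.    ]
(-2, -55, 86) 0 -> [11.19  0.01  0.06] twist -0.01
```

```bash
python3 -m jog '{"linear":[[1,0,0],[3,0,0],[5,0,0],[7,0,0],[9,0,0],[10.5,0,0],[11.2,0,0],[11.2,0,0.5],[11.2,0,1],[11.2,0,1.5],[11.2,0,2],[11.2,0,2.5],[11.2,0,2.8],[11.2,0,3],[11.2,0,3.1],[11.2,0,3.1]],"twist":[0,0,0,0,0,0,0,0,0,0,0,0,0,0,0,0],"claw":[-0.06,-0.06,-0.06,-0.06,-0.06,-0.06,-0.06,-0.06,-0.06,-0.06,-0.06,-0.06,-0.06,-0.06,-0.06,-0.06]}'; python3 -m jog '{"linear":[[0,0,0.1],[0,0,0.2],[0,0,0.2]],"twist":[0,0,0],"claw":[-0.06,-0.06,-0.06]}'
python3 - <<'E'
from h import *
plan([])
E
```

```text
t: 31.65
tcp_pos: [0.4704, -0.1403, 0.0859]
tool_rot: [0.464, 0.533, -0.464, 0.533]
force: [-0.2, -0.1, -0.5]
finger_gap: 0.469
t: 31.9
tcp_pos: [0.4707, -0.142, 0.0858]
tool_rot: [0.464, 0.534, -0.464, 0.534]
force: [-0.0, 0.4, -0.1]
finger_gap: 0.467
t 31.90 stand tcp [ -1.0399 -86.5888  85.783 ] F [-0.0202  0.4084 -0.0647] gap 0.467 q6 -0.66
tool y in stand (deg) -0.3 tool x [-0. -0. -1.]
```

```bash
python3 -m jog '{"linear":[[0,0,0.1],[0,0,0.15],[0,0,0.15]],"twist":[0,0,0],"claw":[-0.06,-0.06,-0.06]}'; python3 -m jog '{"linear":[[0,0,0.1],[0,0,0.15],[0,0,0.15],[0,0,0.15]],"twist":[0,0,0,0],"claw":[-0.06,-0.06,-0.06,-0.06]}';python3 -m jog '{"linear":[[0,0,0.1],[0,0,0.1],[0,0,0.1],[0,0,0.1]],"twist":[0,0,0,0],"claw":[-0.06,-0.06,-0.06,-0.06]}'
```

```text
t: 32.15
tcp_pos: [0.4709, -0.1436, 0.0858]
tool_rot: [0.464, 0.533, -0.464, 0.534]
force: [0.3, -0.6, 1.0]
finger_gap: 0.468
t: 32.48
tcp_pos: [0.4708, -0.1443, 0.0858]
tool_rot: [0.464, 0.534, -0.464, 0.533]
force: [0.4, 4.1, 1.2]
finger_gap: 0.47
t: 32.82
tcp_pos: [0.4707, -0.1445, 0.0858]
tool_rot: [0.465, 0.534, -0.464, 0.533]
force: [1.6, 5.7, 2.8]
finger_gap: 0.474
```

Same stall position (y = −0.1445) and force: the coil is at the stop. Ease off and retreat.

```bash
python3 -m jog '{"linear":[[0,0,-0.1],[0,0,-0.3],[0,0,-0.7],[0,0,-1.3],[0,0,-2],[0,0,-2.6],[-1,0,-3],[-3,0,-3],[-5,0,-3],[-7,0,-3],[-9,0,-3],[-10.5,0,-3],[-11.2,0,-4],[-11.2,0,-7],[-11.2,0,-10],[-11.2,0,-13],[-11.2,0,-16],[-11.2,0,-19],[-11.2,0,-22],[-11.2,0,-25]],"twist":[0,0,0,0,0,0,0,0,0,0,0,0,0,0,0,0,0,0,0,0],"claw":[-0.06,-0.06,-0.06,-0.06,-0.06,-0.06,-0.06,-0.06,-0.06,-0.06,-0.06,-0.06,-0.06,-0.06,-0.06,-0.06,-0.06,-0.06,-0.06,-0.06]}';python3 -m jog '{"linear":[[0,0,-3],[0,0,-6],[0,0,-9],[0,0,-12],[0,0,-15],[0,0,-18],[0,0,-21],[0,0,-24],[0,0,-27],[0,0,-30],[0,0,-33],[0,0,-36],[0,0,-38],[0,0,-39],[0,0,-39],[0,0,-39]],"twist":[0,0,0,0,0,0,0,0,0,0,0,0,0,0,0,0],"claw":[0,0,0,0,0,0,0,0,0,0,0,0,0,0,0,0]}'
python3 - <<'E'
from h import *
T=manip.snapshot("top");S=manip.snapshot("scene")
cv2.imwrite("pics/s21.png",cv2.resize(S["pixels"][185:345,235:475,::-1],None,fx=3.3,fy=3.3,interpolation=2))
cv2.imwrite("pics/t21.png",cv2.resize(T["pixels"][210:310,330:450,::-1],None,fx=6,fy=6,interpolation=2))
E
```

```text
t: 34.48
tcp_pos: [0.4351, 0.1037, 0.1978]
tool_rot: [0.464, 0.534, -0.464, 0.533]
force: [0.7, 0.3, 0.1]
finger_gap: 0.47
t: 35.82
tcp_pos: [0.3815, 0.4873, 0.1974]
tool_rot: [0.463, 0.534, -0.464, 0.534]
force: [0.4, -0.5, 0.0]
finger_gap: 0.496
```

View pics/s21.png

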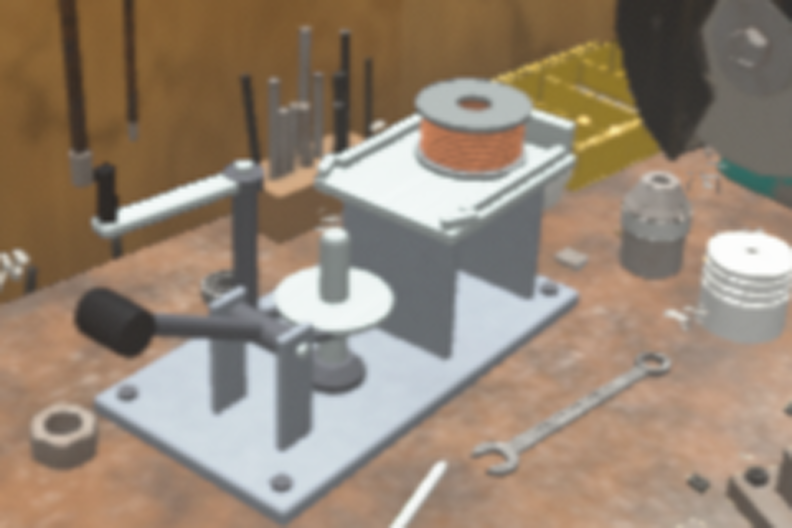

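View pics/t21.png

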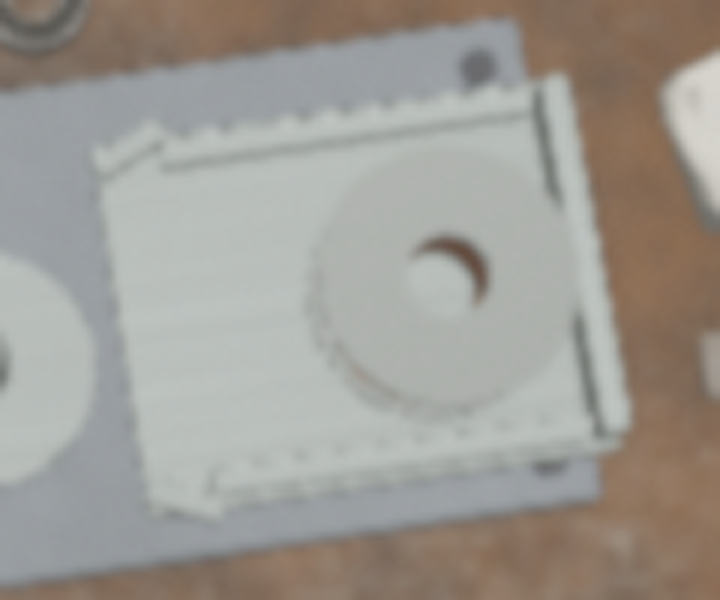

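The two pictures match those from before the second push: coil upright at the stop, keeper open, lever up, nut (64,435) and chuck (655,225) at their starting pixels.

```bash
python3 -c "
from station import manip
print(manip.sign_off(), manip.sense()['t'])"
```

```text
the job is handed in; nothing more can be done
the job is handed in; nothing more can be done
```

The job is done and handed in at about 36 s of the 58 s allowed. I opened the keeper, pushed the lever down to its stop, and pushed the coil along the deck to the end stop with half-open fingers. I then gripped the knob and raised the lever to its upper stop.

**Last checks**
- **Coil:** it stands upright on the deck. A second gentle push stalled at the same place with about 6 N, so I take it to be touching the stop. The camera measurement alone disagreed slightly, showing a gap of up to about 3 mm, which I put down to calibration error.
- **Lever and keeper:** the knob is back at its starting pixels, and the keeper is open at about 1.7 rad.
- **Bystanders:** the nut and the drill chuck look unmoved in the last picture.
- **Peak forces:** the highest wrist readings I saw were about 65 N pressing the lever onto its lower stop and about 54 N pulling it against the upper one. These were fingertip contacts, and forces were read only at the end of each move.

**What went wrong:** the first try at the keeper passed over the pin without moving it. The real fingertips sit about 30 mm above the reported TCP. I found this in the pictures, allowed for it from then on, and the press on the knob later confirmed it (about 33 mm).

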